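# Load the clay warmer

## Robot

A 7-joint arm with a two-finger parallel gripper is mounted at the origin on a cart in front of the work surface, level with it; the furniture and walls round the work are solid. World frame = base frame: x ahead of the robot, y to its left, z up, the work surface at z = 0. Lengths are in mm, angles in degrees, forces in N, time in s.
With the tool pointing down it reaches from about 425 to 800 mm from the base axis. Payload 8.3 kg.
Tool frame: the origin (TCP) lies at the very end of the fingers, on their centre line; the grasp point (between the pads) lies 19 mm behind it (env.grip_point_offset is the distance from the TCP to the grasp point, in mm); z points along the fingers, y is the line along which they close (so a half turn about z gives the same grasp; the last joint's range is limited). The gripper opens to 85 mm and grips with 20 to 120 N. Pads are 22 mm wide; open, the fingers measure 114 mm over their backs; the gripper's body (76 mm by 85 mm) begins 54 mm behind the grasp point. The pads swing forward as they close: fully open they stand 13 mm farther back than shut.
Start: joints at [69.964, 21.967, 0.94, 78.501, -0.361, 79.538, -2.664], TCP at [176.84, -599.442, 231.279] pointing down, gripper open.
Joint ranges: [-169.22, 169.22], [-14.56, 117.87], [-87.37, 89.26], [10.42, 133.3], [-82.24, 262.24], [0.94, 117.77], [-172.7, 172.7]. Speed limits (degrees/s): [136.94, 136.94, 172.46, 172.46, 180, 180, 180].

## Interface

Orientations are given as [roll, pitch, yaw] about the fixed x, y, z axes, in that order (R = Rz(yaw) Ry(pitch) Rx(roll)).
In Python, from plant import env gives the robot as it stands.
- The arm moves only by the shell command python3 nudge.py 'ROWS' [OPENING] [FORCE]. ROWS is one flat JSON list of numbers that holds 1 to 8 rows one after another, with no inner brackets; each row has 6 numbers: dx, dy, dz in mm, then a rotation vector rx, ry, rz in degrees; each row shifts and turns the commanded pose from where the row before left it, along the tool's axes as they then stand; what a row does not reach is not made up. A row lasts 1/12 s, in which the tool goes at most 41.7 mm and 7.16 degrees, less where a joint would pass 70% of its speed; a pose out of reach is approached as far as the arm can. OPENING is the finger opening in mm, set as the command begins (- or left out keeps the last). The fingers move at their own pace and stop on an object; FORCE is the grip in N (left out, the last holds). Time passes only in rows, so rows that do not move let the fingers close. It prints the time, the measured TCP pose, the force, the opening and the grip force at its end. Input that does not fit is refused with a message, and nothing moves.
- env.get_obs(): the state, without advancing time (a new reading comes with each control period).
- env.snapshot(name): name is "scene" or "top"; returns the picture (400x640x3 uint8, red, green, blue); there is no depth.
- env.get_calibration(name): a dict with "K" (3x3 intrinsics, pixels), "world_from_camera" (4x4, takes a point from camera to world coordinates). Camera axes: x right, y up, looking along -z (the intrinsics and any distortion apply to the point x, -y, -z); pixel columns grow to the right and rows downward; lengths in mm; the calibration is good to about 2 mm. A picture is of the moment at which its call begins. get_calibration takes no time and is no camera call.
- env.sign_off(): hands the job in; it is judged then, once.
The state is a dict: "t": time; "qpos": joint angles; "dq": joint speeds; "effort": joint torques, N m; "tool_pos": TCP position; "ee_rot": TCP orientation; "force": force on the tool from outside, world axes, zero at the start; "ft_torque": the same for the moment, N m; "grip_width": finger opening in mm; "grasp_force": force on a finger pad.
Only numpy, scipy, OpenCV 4.12 (cv2) and the standard library are available. Lean on these libraries where they do the work, as an engineer would, in place of code of your own. Each camera call takes 0.05 s, during which the arm holds its last target. There are 200 camera calls.

## Task

Get the clay warmer ready for the physiotherapy round. The jars of heat-pack clay look alike, so feel by force which are full and which are used up and light; their lids are not to be trusted, so slide those that stand on the glass along it without lifting or tipping them, each full one into a heating ring of its own and each used-up one wholly into the blue-grey cool end, and stand the jar that was knocked over beside the plate upright on the glass where it belongs by the same rule. Only when all of them are in place turn the heat dial clockwise to its stop, and leave the other things on the desk alone.

Things in the scene. Friction and masses are not known exactly. Their poses are not given: they have to be found in the camera images.
- riser: wooden desk riser that bridges the cables, fixed, 264 mm (x) by 800 mm (y); origin on the desk under its centre; its board is 105 mm above the desk, with an 8 mm high rail round the edge
- plate: white warming plate with a flat, level black glass top (a white strip with the dial at its right end), 230 mm (x) by 540 mm (y), fixed on the riser; origin under its centre on the riser board, x away from the robot, y to the left. Top 22 mm above its origin, no rim. Jars slide on it with friction about 0.6: a full one resists a sideways push by about 2 N, a used-up one by 0.3 N.
- ring_1 (a point): centre of a heating ring printed on the glass at the right: reddish-brown disc edged by a white circle 82 mm across, with a smaller white circle inside; the farther of the outer pair
- ring_2 (a point): centre of a second such ring, the nearer of the outer pair, 100 mm from ring_1
- ring_3 (a point): centre of a third such ring, between the outer pair and the middle of the plate
- cool_end (a point): centre of the cool end at the left of the glass: a blue-grey rectangle edged by a white line, 192 mm (x) by 128 mm (y) in the axes of the plate
- dial (a joint): angle of the heat dial, 0 = off, 1.3 rad = on, at its stop; grows clockwise as seen from above; stays where it is left (light friction)
- dial_grip (a point): black heat dial near the front right corner of the plate: round knob 42 mm across on a white disc, with a bar 40 mm long, 14 mm wide standing 30 mm out of it. This point lies on the turning axis 7 mm below the top of the bar, 37 mm above the glass; its x axis runs along the bar and turns with it (at 0 the bar lies along the x of the plate)
- jar_1: white screw jar with a blue lid (one piece here), straight-sided, 60 mm across, 66 mm high. Origin: centre of its underside, z up the axis to the lid. Weighs about 360 g full, 50 g used up; both look alike. Where present, stands on the glass at the start; full or used up is not told; the jars change places from start to start. May be absent (None).
- jar_2: white screw jar with a blue lid (one piece here), straight-sided, 60 mm across, 66 mm high. Origin: centre of its underside, z up the axis to the lid. Weighs about 360 g full, 50 g used up; both look alike. Where present, stands on the glass at the start; full or used up is not told; the jars change places from start to start. May be absent (None).
- jar_3: white screw jar with a blue lid (one piece here), straight-sided, 60 mm across, 66 mm high. Origin: centre of its underside, z up the axis to the lid. Weighs about 360 g full, 50 g used up; both look alike. Where present, stands on the glass at the start; full or used up is not told; the jars change places from start to start. May be absent (None).
- jar_4: white screw jar with a blue lid (one piece here), straight-sided, 60 mm across, 66 mm high. Origin: centre of its underside, z up the axis to the lid. Weighs about 360 g full, 50 g used up; both look alike. Where present, stands on the glass at the start; full or used up is not told; the jars change places from start to start. May be absent (None).
- jar_5: white screw jar with a blue lid (one piece here), straight-sided, 60 mm across, 66 mm high. Origin: centre of its underside, z up the axis to the lid. Weighs about 360 g full, 50 g used up; both look alike. Absent (None) or the one lying on its side on the riser board left of the plate, lid pointing away from the robot and left; full or used up.
- jar_6: white screw jar with a blue lid (one piece here), straight-sided, 60 mm across, 66 mm high. Origin: centre of its underside, z up the axis to the lid. Weighs about 360 g full, 50 g used up; both look alike. Absent (None) or the one lying on its side on the riser board left of the plate, lid pointing away from the robot and left; full or used up.
- mug: white spotted mug, a bystander on the desk to the right of the plate; origin at its underside; leave it alone
- sanitiser: pump bottle, 182 mm high, a bystander to the right; origin at its underside; leave it alone
- thermometer: white infrared thermometer lying on its side, 37 mm high, a bystander at the back left; origin at its underside; leave it alone

How it is judged (in metres and radians):
On the way, in this order (a step that is already met when the one before it is completed fails the run):
1. every jar present stands upright on the plate: full ones in a ring, used-up ones in the cool end (angle between each of jar_1, jar_2, jar_3, jar_4, jar_5, jar_6's own z axis and vertical below 0.15 rad and z of jar_1 in the frame of plate between 0.016 and 0.028 m and ((contact force between jar_1 and plate above 1.5 N and (horizontal distance between jar_1 and ring_1 below 0.012 m or horizontal distance between jar_1 and ring_2 below 0.012 m or horizontal distance between jar_1 and ring_3 below 0.012 m)) or (contact force between jar_1 and plate below 1.5 N and x of jar_1 in the frame of cool_end between -0.076 and 0.076 m and y of jar_1 in the frame of cool_end between -0.044 and 0.044 m)) and z of jar_2 in the frame of plate between 0.016 and 0.028 m and ((contact force between jar_2 and plate above 1.5 N and (horizontal distance between jar_2 and ring_1 below 0.012 m or horizontal distance between jar_2 and ring_2 below 0.012 m or horizontal distance between jar_2 and ring_3 below 0.012 m)) or (contact force between jar_2 and plate below 1.5 N and x of jar_2 in the frame of cool_end between -0.076 and 0.076 m and y of jar_2 in the frame of cool_end between -0.044 and 0.044 m)) and z of jar_3 in the frame of plate between 0.016 and 0.028 m and ((contact force between jar_3 and plate above 1.5 N and (horizontal distance between jar_3 and ring_1 below 0.012 m or horizontal distance between jar_3 and ring_2 below 0.012 m or horizontal distance between jar_3 and ring_3 below 0.012 m)) or (contact force between jar_3 and plate below 1.5 N and x of jar_3 in the frame of cool_end between -0.076 and 0.076 m and y of jar_3 in the frame of cool_end between -0.044 and 0.044 m)) and z of jar_4 in the frame of plate between 0.016 and 0.028 m and ((contact force between jar_4 and plate above 1.5 N and (horizontal distance between jar_4 and ring_1 below 0.012 m or horizontal distance between jar_4 and ring_2 below 0.012 m or horizontal distance between jar_4 and ring_3 below 0.012 m)) or (contact force between jar_4 and plate below 1.5 N and x of jar_4 in the frame of cool_end between -0.076 and 0.076 m and y of jar_4 in the frame of cool_end between -0.044 and 0.044 m)) and z of jar_5 in the frame of plate between 0.016 and 0.028 m and ((contact force between jar_5 and plate above 1.5 N and (horizontal distance between jar_5 and ring_1 below 0.012 m or horizontal distance between jar_5 and ring_2 below 0.012 m or horizontal distance between jar_5 and ring_3 below 0.012 m)) or (contact force between jar_5 and plate below 1.5 N and x of jar_5 in the frame of cool_end between -0.076 and 0.076 m and y of jar_5 in the frame of cool_end between -0.044 and 0.044 m)) and z of jar_6 in the frame of plate between 0.016 and 0.028 m and ((contact force between jar_6 and plate above 1.5 N and (horizontal distance between jar_6 and ring_1 below 0.012 m or horizontal distance between jar_6 and ring_2 below 0.012 m or horizontal distance between jar_6 and ring_3 below 0.012 m)) or (contact force between jar_6 and plate below 1.5 N and x of jar_6 in the frame of cool_end between -0.076 and 0.076 m and y of jar_6 in the frame of cool_end between -0.044 and 0.044 m))), for 0.2 s.
2. the dial is turned clockwise to its stop (value of joint dial above 1.15 rad), for 0.2 s.
At the end, for the whole second after the job is handed in: Every jar present stands upright on the glass, released and still; each full jar within 12 mm of the centre of a heating ring; each used-up jar within the cool end (centre at most 76 mm in x and 44 mm in y from its centre); the dial at 1.15 rad or more (all of step 1 and linear speed of each of jar_1, jar_2, jar_3, jar_4, jar_5, jar_6 below 0.02 m/s and contact force between the fingers and jar_1 below 0.1 N and contact force between the fingers and jar_2 below 0.1 N and contact force between the fingers and jar_3 below 0.1 N and contact force between the fingers and jar_4 below 0.1 N and contact force between the fingers and jar_5 below 0.1 N and contact force between the fingers and jar_6 below 0.1 N and value of joint dial above 1.15 rad); the robot touches nothing.
It fails at once if a jar that stood on the plate is lifted more than 10 mm off the glass, or topples (z of any of jar_1, jar_2, jar_3, jar_4 in the frame of plate above 0.032 m or angle between any of jar_1, jar_2, jar_3, jar_4's own z axis and vertical above 0.7 rad).
It fails at once if the mug, sanitiser or thermometer is displaced by more than 25 mm (distance of any of mug, sanitiser, thermometer from where it was at the start of the episode above 0.025 m).
Of jar_1, jar_2, jar_3, jar_4 only 3 to 4 are there at a start; the rules pass over those that are not, and their reading is None.
Of jar_5, jar_6 only 1 to 1 are there at a start; the rules pass over those that are not, and their reading is None.
At some moment in a run one of jar_1, jar_2, jar_3, jar_4 may be knocked a few centimetres aside while the robot is not near it.
Once in a run the grip may slacken for a moment while it holds something.
It also fails if it takes over 210 s, if anything falls off the work surface, if the arm or the gripper's body presses on something with over 40 N, if the wrist force passes 120 N, or if a joint passes its speed limit or range.

## Working session

There is one attempt and no reset: what is moved stays moved. The work goes in short steps, Python scripts to look and compute and a shell command to move; the robot and the scene stay as the last step left them, time stands still between calls to the robot, and variables do not carry over. Pictures are saved under pics/ and viewed, at most 14 in all, crops included, and the job is handed in when it is done.

```bash
ls; mkdir -p pics
python3 - <<'E'
from plant import env
import cv2
print(env.get_obs())
for n in("scene","top"):
    im=env.snapshot(n); cv2.imwrite(f"pics/{n}0.png",im[...,::-1]); print(n,env.get_calibration(n))
E
```

```text
nudge.py
pics
plant.py
{'t': 0.0, 'qpos': array([69.96409286, 22.01666728,  0.93752221, 78.56327869, -0.36105396,
       79.53749719, -2.66678035]), 'dq': array([ 0.09830019,  0.00451701, -0.14318892, -0.02854764, -0.03686849,
        0.01601526,  0.04002884]), 'effort': array([ 1.99613300e-03, -6.27599144e+01,  8.45417026e-01, -3.71823049e+01,
        1.67006208e-02,  1.41034985e-02,  2.39115172e-05]), 'tool_pos': array([ 176.69297605, -598.96652806,  230.24781123]), 'ee_rot': array([-1.79885386e+02,  1.85689819e-03,  1.64336928e+01]), 'force': array([ 0.14221189,  0.26796746, -0.36429933]), 'ft_torque': array([-0.00400413,  0.01013385,  0.01050492]), 'grasp_force': 0.0, 'grip_width': 84.93013275568886}
scene {'K': array([[406.08883588,   0.        , 322.41102109],
       [  0.        , 406.08883588, 200.38493602],
       [  0.        ,   0.        ,   1.        ]]), 'world_from_camera': array([[-5.60141352e-01,  6.31096750e-01, -5.36617702e-01,
        -3.30737854e+02],
       [-8.28351951e-01, -4.33467587e-01,  3.54878707e-01,
         5.40970878e+02],
       [-8.64358136e-03,  6.43290559e-01,  7.65573344e-01,
         1.42157248e+03],
       [ 0.00000000e+00,  0.00000000e+00,  0.00000000e+00,
         1.00000000e+00]])}
top {'K': array([[383.07679748,   0.        , 322.08291439],
       [  0.        , 383.07679748, 198.06477544],
       [  0.        ,   0.        ,   1.        ]]), 'world_from_camera': array([[-2.16867829e-02,  9.89070695e-01, -1.45838415e-01,
         3.47830167e+02],
       [-9.99758153e-01, -2.09221731e-02,  6.77482467e-03,
        -4.96138791e+01],
       [ 3.64952399e-03,  1.45950068e-01,  9.89285226e-01,
         1.64124438e+03],
       [ 0.00000000e+00,  0.00000000e+00,  0.00000000e+00,
         1.00000000e+00]])}
```

View pics/scene0.png

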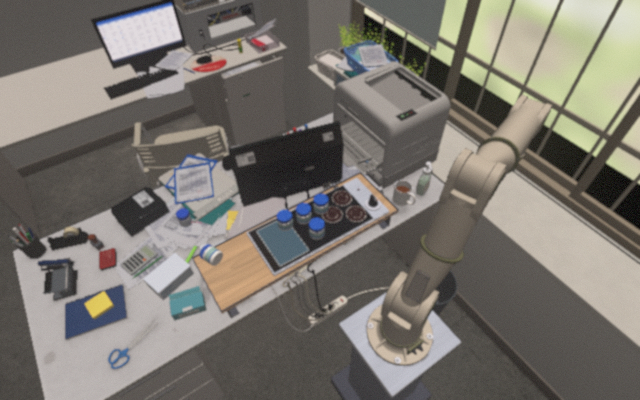

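View pics/top0.png

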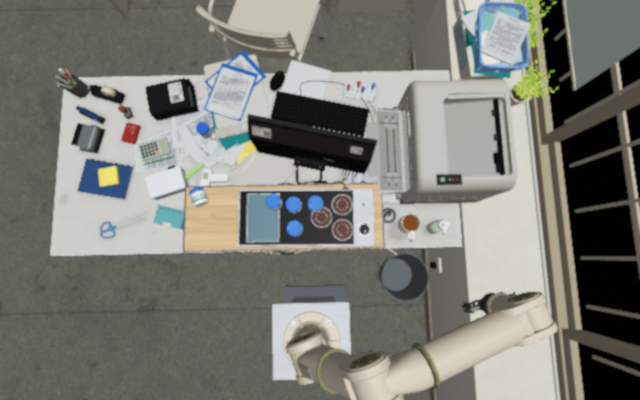

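The top view shows the plate at about (240–375, 190–245), with four blue lids at (273,202), (295,203), (315,203) and (294,229). The fallen jar is at (198,196), the rings are on the right and the dial is near (364,229). I'll enlarge both views and measure.

```bash
cat > h.py <<'E'
import numpy as np,cv2
from plant import env
def cal(n):
    c=env.get_calibration(n); return c["K"],c["world_from_camera"]
def ray(n,uv):
    K,T=cal(n); d=np.linalg.solve(K,[uv[0],uv[1],1.]); return T[:3,3],T[:3,:3]@(d*[1,-1,-1])
def onz(n,uv,z):
    o,d=ray(n,uv); return o+d*(z-o[2])/d[2]
def two(uv1,uv2): # scene,top -> point, gap
    o1,d1=ray("scene",uv1);o2,d2=ray("top",uv2)
    s=np.linalg.lstsq(np.c_[d1,-d2],o2-o1,rcond=None)[0]
    a,b=o1+d1*s[0],o2+d2*s[1]; return (a+b)/2,np.linalg.norm(a-b)
def proj(n,p):
    K,T=cal(n); c=T[:3,:3].T@(np.asarray(p,float)-T[:3,3])*[1,-1,-1]; return (K@c)[:2]/c[2]
def blobs(im,lo,hi,amin,box):
    m=cv2.inRange(cv2.cvtColor(im,cv2.COLOR_RGB2HSV),lo,hi); x0,y0,x1,y1=box
    k=np.zeros_like(m);k[y0:y1,x0:x1]=m[y0:y1,x0:x1]
    n,l,s,c=cv2.connectedComponentsWithStats(k)
    return [(c[i].round(1),s[i].tolist()) for i in range(1,n) if s[i][4]>=amin]
E
python3 - <<'E'
import cv2,numpy as np
from h import *
t=cv2.imread("pics/top0.png");s=cv2.imread("pics/scene0.png")
cv2.imwrite("pics/topc.png",cv2.resize(t[170:260,180:390],None,fx=3.8,fy=3.8,interpolation=cv2.INTER_CUBIC))
cv2.imwrite("pics/scenec.png",cv2.resize(s[165:315,190:420],None,fx=3.47,fy=3.47,interpolation=cv2.INTER_CUBIC))
print(blobs(t[...,::-1],(100,130,90),(120,255,255),15,(180,175,390,255)))
print(blobs(s[...,::-1],(100,130,90),(120,255,255),15,(180,165,420,315)))
E
```

```text
[(array([196.1, 188.9]), [190, 187, 12, 6, 29]), (array([272.4, 200.9]), [265, 193, 16, 16, 174]), (array([314.8, 202. ]), [307, 195, 17, 15, 205]), (array([292.5, 203.4]), [285, 196, 16, 16, 210]), (array([293.6, 227.3]), [286, 219, 16, 17, 215])]
[(array([320.7, 199.1]), [314, 194, 15, 11, 133]), (array([303.1, 208.6]), [296, 203, 15, 12, 139]), (array([183.7, 212.7]), [180, 208, 9, 11, 74]), (array([284.3, 215.6]), [277, 210, 16, 12, 139]), (array([316.3, 223.4]), [308, 217, 17, 14, 170])]
```

View pics/topc.png

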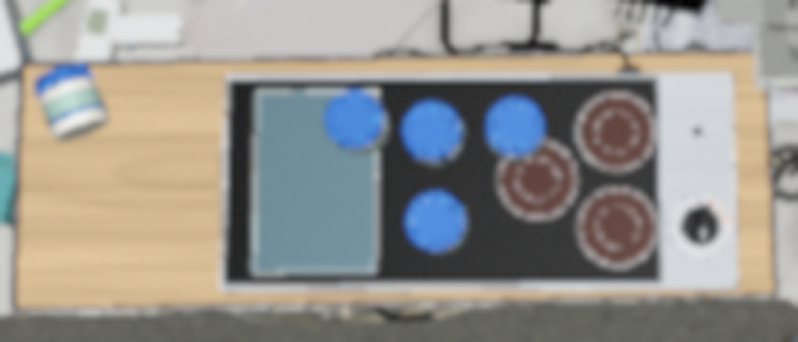

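View pics/scenec.png

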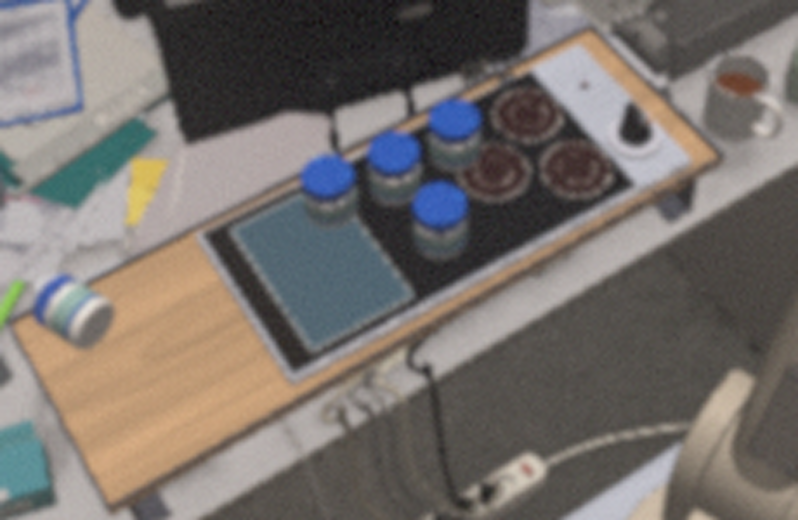

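The crops show four upright jars on the glass. One overlaps the back-right edge of the cool end. The fallen jar is at the back-left corner of the board, lid away and left. The rings are brown discs, and the dial is at the right front with its bar along x. Next I'll triangulate.

Run:
```python
import cv2,numpy as np
from h import *
np.set_printoptions(precision=1,suppress=True)
t=cv2.imread("pics/top0.png")[...,::-1].copy();s=cv2.imread("pics/scene0.png")[...,::-1].copy()
for a,b in [((284.3,215.6),(272.4,200.9)),((303.1,208.6),(292.5,203.4)),((320.7,199.1),(314.8,202)),((316.3,223.4),(293.6,227.3))]:
    print("lid",*two(a,b),onz("top",b,193),onz("scene",a,193))
T=lambda u,v:(180+u/3.8,170+v/3.8); S=lambda u,v:(190+u/3.47,165+v/3.47)
# cool corners: far-left, near-left, near-right ; plate corners
for nm,a,b in [("cool nl",S(312,352),T(252,271)),("cool fl",S(231,229),T(253,89)),("cool nr",S(413,297),T(377,273)),("plate nl",S(294,380),T(220,288)),("plate fl",S(202,236),T(226,77)),("plate nr",S(690,162),T(737,286)),("plate fr",S(570,48),T(733,71)),("dial",S(633,113),T(700,222))
 ,("riser nl",S(112,507),T(16,305)),("riser fl",S(12,322),T(20,66)),("jar lidc",S(52,297),T(64,75)),("jar base",S(94,325),T(80,128))]:
    print(nm,*two(a,b),onz("top",b,127),onz("scene",a,127))
def ringc(im,box,n):
    # warm brown mask then ellipse-ish: enclosing via contour of brown, filled
    m=cv2.inRange(cv2.cvtColor(im,cv2.COLOR_RGB2HSV),(0,40,40),(15,255,150));x0,y0,x1,y1=box
    k=np.zeros_like(m);k[y0:y1,x0:x1]=m[y0:y1,x0:x1]
    k=cv2.morphologyEx(k,cv2.MORPH_CLOSE,np.ones((3,3)))
    c,_=cv2.findContours(k,cv2.RETR_EXTERNAL,cv2.CHAIN_APPROX_NONE)
    for q in c:
        if len(q)>20:
            e=cv2.fitEllipse(q); print(n,np.array(e[0]),np.array(e[1]),onz(n,e[0],127))
ringc(t,(305,190,360,245),"top"); ringc(s,(320,185,375,225),"scene")
```

```text
lid [555.9 131.6 184.5] 0.7372196495465794 [554.4 130.2 193. ] [550.  134.7 193. ]
lid [544.   54.  185.4] 0.6495842544884524 [543.2  53.7 193. ] [538.4  56.7 193. ]
lid [548.  -31.6 181.7] 0.8000301810792254 [546.7 -31.4 193. ] [539.8 -26.7 193. ]
lid [452.8  51.3 187.3] 1.145262962502059 [452.   50.5 193. ] [449.5  54.  193. ]
cool nl [406.7 243.8 118.6] 2.359688166106082 [405.7 241.2 127. ] [402.8 246.6 127. ]
cool fl [596.2 241.5 123.5] 1.8399574593765902 [596.2 241.6 127. ] [593.  241.6 127. ]
cool nr [403.3 115.7 117.8] 6.5969919025256525 [400.8 112.1 127. ] [400.3 121.1 127. ]
plate nl [389.5 276.6 117. ] 0.9655402160921358 [389.  274.1 127. ] [384.4 279.  127. ]
plate fl [610.9 271.6 116.7] 1.5173282366855967 [609.6 270.1 127. ] [602.9 273.2 127. ]
plate nr [ 381.5 -259.9  110.8] 5.046576023774427 [ 379.5 -259.5  127. ] [ 374.2 -248.   127. ]
plate fr [ 613.6 -262.9  101.4] 13.913922326669997 [ 604.8 -264.6  127. ] [ 599.7 -242.1  127. ]
dial [ 445.  -217.7  166.9] 3.991855112852955 [ 446.3 -223.8  127. ] [ 471.  -240.2  127. ]
riser nl [377.2 494.6  98.2] 1.7436424103150958 [376.1 483.7 127. ] [362.4 496.3 127. ]
riser fl [629.4 493.7 110. ] 1.012355363804675 [626.  487.2 127. ] [617.4 494.6 127. ]
jar lidc [617.3 443.3 129.9] 8.185067204856475 [615.4 440.6 127. ] [622.7 446.1 127. ]
jar base [559.  422.3 132.1] 3.5833328253453693 [558.6 422.4 127. ] [563.9 423.2 127. ]
top [342.  229.3] [17.  17.6] [ 444.9 -136.   127. ]
top [321.3 217.5] [14.9 18.1] [493.  -55.2 127. ]
top [341.7 204.3] [16.7 17.1] [ 544.2 -137.8  127. ]
scene [332.5 214.3] [13.2 16.8] [492.7 -51.5 127. ]
scene [355.6 213.1] [14.4 17.9] [ 444.7 -132.2  127. ]
scene [341.4 197.5] [13.1 17.2] [ 544.7 -133.5  127. ]
scene [331.4 189. ] [ 3.7 17.7] [ 607.5 -126.1  127. ]
```

```bash
python3 nudge.py '[0, -30, -40, 0, 0, 0, 0, -35, -40, 0, 0, 0, 0, -35, -30, 0, 0, 0, 40, 0, 0, 0, 0, -4.33, 40, 0, 0, 0, 0, -4.33, 40, 0, 0, 0, 0, -4.33, 40, 0, 0, 0, 0, -4.33, 40, 0, 0, 0, 0, -4.33]'
python3 nudge.py '[40, 0, 0, 0, 0, -4.33, 40, 0, 0, 0, 0, -4.33, 40, 0, 0, 0, 0, -4.33, 40, 0, 0, 0, 0, -4.33, 40, 0, 0, 0, 0, -4.33, 40, 0, 0, 0, 0, -4.33, 40, 0, 0, 0, 0, -4.33, 40, 0, 0, 0, 0, -4.33]'
python3 nudge.py '[40, 0, 0, 0, 0, -4.33, 40, 0, 0, 0, 0, -4.33, 40, 0, 0, 0, 0, -4.33, 40, 0, 0, 0, 0, -4.33, 0, 0, 0, 0, 0, 0, 0, 0, 0, 0, 0, 0]'
python3 -c "
from plant import env;o=env.get_obs();print(o['qpos'].round(1))"
```

```text
t: 0.77
tool_pos: [334.5, -433.4, 322.6]
ee_rot: [-180.0, -0.0, 38.3]
force: [0.8, -1.3, -0.4]
grip_width: 85.6
grasp_force: 0.0
t: 1.43
tool_pos: [522.4, -180.2, 322.5]
ee_rot: [-179.9, -0.0, 72.9]
force: [0.9, -0.3, -0.3]
grip_width: 85.4
grasp_force: 0.0
t: 1.93
tool_pos: [551.4, -21.8, 323.0]
ee_rot: [-180.0, -0.1, 90.4]
force: [-0.3, -0.9, 0.7]
grip_width: 85.5
grasp_force: 0.0
[ 25.2  14.  -32.7  79.4   7.4  88.8  -6.4]
```

```bash
python3 nudge.py '[-10, -3.5, 40, 0, 0, 0, 0, 0, 40, 0, 0, 0, 0, 0, 40, 0, 0, 0, 0, 0, 35, 0, 0, 0, 0, 0, 28, 0, 0, 0, 0, 0, 0, 0, 0, 0, 0, 0, 0, 0, 0, 0]'
python3 nudge.py '[0, 0, 0, 0, 0, 0, 0, 0, 0, 0, 0, 0, 0, 0, 0, 0, 0, 0, 0, 0, 0, 0, 0, 0]' 40 20
python3 nudge.py '[0, 0, 0, 0, 0, 0]'
python3 nudge.py '[0, 0, 0, 0, 0, 0]'
for i in 1 2 3 4 5 6 7 8; do python3 nudge.py '[-3, 0, 0, 0, 0, 0]' | grep -E "tool|force"; done
```

```text
t: 2.52
tool_pos: [547.1, -36.7, 139.2]
ee_rot: [-179.8, -0.0, 89.9]
force: [0.6, 0.1, 1.2]
grip_width: 85.5
grasp_force: 0.0
t: 2.85
tool_pos: [549.3, -35.6, 142.6]
ee_rot: [179.8, 0.1, 90.0]
force: [-1.8, -0.5, 7.8]
grip_width: 59.6
grasp_force: 21.2
t: 2.93
tool_pos: [549.3, -35.6, 142.6]
ee_rot: [179.8, 0.1, 90.0]
force: [-3.0, -0.3, 7.9]
grip_width: 59.6
grasp_force: 21.2
t: 3.02
tool_pos: [549.3, -35.6, 142.6]
ee_rot: [179.8, 0.1, 90.0]
force: [-2.0, -1.2, 7.3]
grip_width: 59.8
grasp_force: 21.2
tool_pos: [549.5, -36.9, 142.7]
force: [-1.0, 5.0, 4.8]
grasp_force: 21.1
tool_pos: [549.8, -39.6, 142.7]
force: [0.6, 4.0, 5.4]
grasp_force: 21.0
tool_pos: [549.8, -42.7, 142.7]
force: [0.2, 5.0, 4.4]
grasp_force: 21.0
tool_pos: [549.9, -45.7, 142.7]
force: [0.7, 4.5, 4.6]
grasp_force: 21.0
tool_pos: [549.9, -48.7, 142.7]
force: [0.2, 4.4, 4.4]
grasp_force: 21.0
tool_pos: [550.0, -51.7, 142.7]
force: [-0.0, 4.4, 5.0]
grasp_force: 21.0
tool_pos: [549.9, -54.7, 142.7]
force: [0.3, 4.1, 4.8]
grasp_force: 21.0
tool_pos: [550.0, -57.7, 142.7]
force: [-0.0, 4.3, 5.4]
grasp_force: 21.0
```

```bash
python3 nudge.py '[0, 0, -2.2, 0, 0, 0, 0, 0, 0, 0, 0, 0]' | grep -E "tool|force"
for i in 1 2 3 4 5 6 7 8; do python3 nudge.py '[-3, 0, 0, 0, 0, 0]' | grep -E "tool|: \[.*\]"|grep -v rot; done
```

```text
tool_pos: [548.5, -59.6, 143.3]
force: [0.0, 0.3, -3.6]
grasp_force: 22.5
tool_pos: [548.2, -61.7, 142.7]
force: [-0.4, 3.3, 1.4]
tool_pos: [548.4, -64.9, 142.7]
force: [-0.3, 1.9, 1.0]
tool_pos: [548.4, -68.2, 142.7]
force: [-0.6, 2.3, 1.2]
tool_pos: [548.5, -71.3, 142.7]
force: [-0.5, 2.8, 2.1]
tool_pos: [548.5, -74.3, 142.7]
force: [-0.1, 3.2, 2.5]
tool_pos: [548.5, -77.3, 142.7]
force: [-0.6, 3.8, 3.3]
tool_pos: [548.5, -80.2, 142.7]
force: [1.1, 3.7, 3.5]
tool_pos: [548.5, -83.3, 142.7]
force: [0.0, 4.7, 3.7]
```

```bash
python3 nudge.py '[-10, 0, 0, 0, 0, 0, -10, -1, 0, 0, 0, 0, -10, -1, 0, 0, 0, 0, -10, -1, 0, 0, 0, 0, -10, -1, 0, 0, 0, 0, -2, 0, 0, 0, 0, 0, 0, 0, 0, 0, 0, 0, 0, 0, 0, 0, 0, 0]' | grep -E "tool|force"
```

```text
tool_pos: [544.0, -138.2, 142.7]
force: [-0.4, 0.1, 4.9]
grasp_force: 23.2
```

```bash
python3 nudge.py '[0, 0, 0, 0, 0, 0, 0, 0, 0, 0, 0, 0, 0, 0, 0, 0, 0, 0, 0, 0, 0, 0, 0, 0, 0, 0, -30, 0, 0, 0, 0, 0, -40, 0, 0, 0, 0, 0, -40, 0, 0, 0, 0, 0, 0, 0, 0, 0]' 85 | grep -E "tool|width"
python3 nudge.py '[40, 0, 0, 0, 0, 0, 40, 0, 0, 0, 0, 0, 40, 0, 0, 0, 0, 0, 40, 0, 0, 0, 0, 0, 32, 0, 0, 0, 0, 0, 0, 0, 0, 0, 0, 0]' | grep -E "tool|width"
cat > look.py <<'E'
import sys
from h import *
np.set_printoptions(precision=1,suppress=True)
n=sys.argv[1]
t=env.snapshot("top");s=env.snapshot("scene")
cv2.imwrite(f"pics/top{n}.png",t[...,::-1]);cv2.imwrite(f"pics/scene{n}.png",s[...,::-1])
B=[(c,st[4]) for c,st in blobs(t,(100,130,90),(120,255,255),40,(180,175,390,255))]
A=[(c,st[4]) for c,st in blobs(s,(100,130,90),(120,255,255),40,(200,165,420,315))]
for c,a in B: print("top",c,a,onz("top",c,187)[:2])
for c,a in A: print("scene",c,a,onz("scene",c,185)[:2])
E
python3 look.py 1
```

```text
tool_pos: [547.3, -135.6, 260.8]
grip_width: 85.2
tool_pos: [542.7, 65.7, 252.8]
grip_width: 84.9
top [341.8 202.7] 166 [ 542.7 -134.7]
scene [341.1 188.3] 116 [ 546.2 -131.1]
scene [303.  208.8] 135 [543.4  54.4]
scene [284.2 215.6] 137 [556.  132.3]
scene [316.4 223.4] 174 [454.4  50.5]
```

```bash
python3 nudge.py '[0, 0, 0, 0, 0, 0, 0, 0, 0, 0, 0, 0, 0, 0, 0, 0, 0, 0]' | grep -E "tool|width"
```

```text
tool_pos: [544.2, 54.9, 252.1]
grip_width: 85.3
```

```bash
python3 nudge.py '[0, 0, 40, 0, 0, 0, 0, 0, 40, 0, 0, 0, 0, 0, 30, 0, 0, 0, 0, 0, 0, 0, 0, 0, 0, 0, 0, 0, 0, 0, 0, 0, 0, 0, 0, 0]' | grep -E "tool|force: \["
python3 nudge.py '[0, 0, 0, 0, 0, 0, 0, 0, 0, 0, 0, 0, 0, 0, 0, 0, 0, 0, 0, 0, 0, 0, 0, 0]' 40 20| grep -E "tool|force"
python3 nudge.py '[0, 0, -2, 0, 0, 0, 0, 0, 0, 0, 0, 0]' | grep -E "tool|force"
for i in 1 2 3 4 5 6 7 8; do python3 nudge.py '[-3, 0, 0, 0, 0, 0]' | grep -E "tool|: \[.*\]"|grep -v rot; done
```

```text
tool_pos: [544.1, 55.7, 142.2]
force: [0.2, -0.1, -0.4]
tool_pos: [544.3, 56.5, 142.8]
force: [0.1, -0.7, 1.9]
grasp_force: 21.7
tool_pos: [544.1, 56.7, 144.7]
force: [-0.3, 0.3, 0.4]
grasp_force: 21.7
tool_pos: [544.0, 54.4, 144.5]
force: [-0.1, -0.5, -0.9]
tool_pos: [544.0, 50.7, 144.3]
force: [0.1, 0.3, 0.2]
tool_pos: [543.9, 47.2, 144.2]
force: [0.4, 0.2, -0.8]
tool_pos: [544.0, 44.1, 144.2]
force: [0.1, -1.0, -0.2]
tool_pos: [544.0, 41.1, 144.3]
force: [0.2, -0.3, 0.1]
tool_pos: [544.0, 38.2, 144.3]
force: [0.3, -0.1, -0.6]
tool_pos: [544.1, 35.3, 144.3]
force: [-0.1, 1.3, -0.5]
tool_pos: [544.1, 32.3, 144.3]
force: [0.1, -0.2, -0.5]
```

```bash
python3 nudge.py '[0, 0, 1.5, 0, 0, 0, 0, 0, 0, 0, 0, 0]' | grep -E "tool|force"
python3 nudge.py '[0, 0, 0, 0, 0, 0, 0, 0, 0, 0, 0, 0, 0, 0, 0, 0, 0, 0, 0, 0, 0, 0, 0, 0, 0, 0, -30, 0, 0, 0, 0, 0, -40, 0, 0, 0, 0, 0, -10, 0, 0, 0, 0, 0, 0, 0, 0, 0]' 85 | grep -E "tool|width"
python3 nudge.py '[8, -40, 0, 0, 0, 0, 8, -40, 0, 0, 0, 0, 4, -11, 0, 0, 0, 0, 0, 0, 0, 0, 0, 0, 0, 0, 0, 0, 0, 0, 0, 0, 0, 0, 0, 0]' | grep -E "tool|width"
python3 look.py 2
```

```text
tool_pos: [544.2, 32.3, 142.8]
force: [-0.4, 0.4, -1.2]
grasp_force: 21.7
tool_pos: [546.2, 33.4, 227.1]
grip_width: 85.0
tool_pos: [453.7, 52.2, 222.8]
grip_width: 84.7
top [272.2 198.2] 98 [565.7 131.7]
top [302.7 201.4] 93 [550.9  15. ]
top [341.8 202.7] 166 [ 542.7 -134.7]
scene [341.  188.3] 115 [ 546.4 -130.8]
scene [306.5 207.4] 71 [541.6  39.3]
scene [284.3 215.6] 139 [555.8 132. ]
scene [315.2 223.9] 141 [455.   55.6]
```

```bash
python3 nudge.py '[0, -1, 40, 0, 0, 0, 0, 0, 41, 0, 0, 0, 0, 0, 0, 0, 0, 0, 0, 0, 0, 0, 0, 0, 0, 0, 0, 0, 0, 0]' | grep -E "tool|force: \["
python3 nudge.py '[0, 0, 0, 0, 0, 0, 0, 0, 0, 0, 0, 0, 0, 0, 0, 0, 0, 0, 0, 0, 0, 0, 0, 0]' 40 20| grep -E "tool|force"
python3 nudge.py '[0, 0, -1, 0, 0, 0, 0, 0, 0, 0, 0, 0]' | grep -E "tool|force"
for i in 1 2 3 4 5 6 7 8; do python3 nudge.py '[3, 0, 0, 0, 0, 0]' | grep -E "tool|: \[.*\]"|grep -v rot; done
```

```text
tool_pos: [452.8, 52.7, 143.1]
force: [-0.0, -0.3, 1.7]
tool_pos: [452.8, 52.6, 143.3]
force: [-1.3, 0.3, 7.6]
grasp_force: 20.9
tool_pos: [452.2, 52.5, 143.4]
force: [-2.3, -1.3, 5.5]
grasp_force: 23.1
tool_pos: [452.4, 54.5, 143.4]
force: [0.4, -4.9, 4.3]
tool_pos: [452.6, 57.9, 143.4]
force: [0.1, -3.2, 4.9]
tool_pos: [452.6, 61.3, 143.4]
force: [-1.0, -4.6, 5.8]
tool_pos: [452.6, 64.4, 143.3]
force: [-0.1, -4.8, 5.9]
tool_pos: [452.6, 67.4, 143.4]
force: [0.0, -4.7, 6.1]
tool_pos: [452.6, 70.5, 143.4]
force: [-0.1, -5.7, 5.8]
tool_pos: [452.6, 73.5, 143.4]
force: [0.4, -5.3, 6.6]
tool_pos: [452.6, 76.5, 143.4]
force: [0.7, -3.4, 6.7]
```

```bash
python3 nudge.py '[0, 0, -2.5, 0, 0, 0, 0, 0, 0, 0, 0, 0]' | grep -E "tool|force"
for i in 1 2 3 4 5 6 7 8; do python3 nudge.py '[-3, 0, 0, 0, 0, 0]' | grep -E "tool|: \[.*\]"|grep -v rot; done
```

```text
tool_pos: [451.5, 77.5, 145.2]
force: [0.3, 0.7, -3.4]
grasp_force: 22.5
tool_pos: [451.5, 74.6, 144.9]
force: [0.4, 0.6, -2.9]
tool_pos: [451.5, 70.7, 144.9]
force: [-0.9, -1.2, -2.9]
tool_pos: [451.7, 67.3, 144.9]
force: [0.3, 1.0, -3.0]
tool_pos: [451.8, 64.1, 145.1]
force: [0.8, 0.5, -3.3]
tool_pos: [451.9, 61.1, 145.2]
force: [-0.1, 0.8, -3.9]
tool_pos: [452.0, 58.1, 145.3]
force: [-0.6, -0.7, -2.6]
tool_pos: [452.0, 55.2, 145.3]
force: [-0.1, -0.8, -3.2]
tool_pos: [452.0, 52.3, 145.3]
force: [0.2, 1.0, -2.7]
```

```bash
python3 nudge.py '[0, 0, 1.5, 0, 0, 0, -15, -0.5, 0, 0, 0, 0, -25, -1, 0, 0, 0, 0, -25, -1, 0, 0, 0, 0, -25, -1, 0, 0, 0, 0, -25, -1, 0, 0, 0, 0, -25, -1, 0, 0, 0, 0, -25, -1, 0, 0, 0, 0]' | grep -E "tool|force"
python3 nudge.py '[-15, -0.5, 0, 0, 0, 0, -5, 0, 0, 0, 0, 0, 0, 0, 0, 0, 0, 0, 0, 0, 0, 0, 0, 0]' | grep -E "tool|force"
```

```text
tool_pos: [445.5, -113.5, 143.8]
force: [-0.7, -0.0, -4.2]
grasp_force: 23.6
tool_pos: [445.3, -131.4, 143.7]
force: [-0.4, 0.9, -2.7]
grasp_force: 23.6
```

```bash
python3 nudge.py '[-1.5, 0, 1, 0, 0, 0, 0, 0, 0, 0, 0, 0, 0, 0, 0, 0, 0, 0]' | grep -E "tool|force"
python3 nudge.py '[0, 0, 0, 0, 0, 0, 0, 0, 0, 0, 0, 0, 0, 0, 0, 0, 0, 0, 0, 0, 0, 0, 0, 0, 0, 0, -30, 0, 0, 0, 0, 0, -40, 0, 0, 0, 0, 0, -10, 0, 0, 0, 0, 0, 0, 0, 0, 0]' 85 | grep -E "tool|width"
python3 nudge.py '[33, 20, 0, 0, 0, 0, 33, 20, 0, 0, 0, 0, 33, 20, 0, 0, 0, 0, 33, 20, 0, 0, 0, 0, 33, 19, 0, 0, 0, 0, 0, 0, 0, 0, 0, 0, 0, 0, 0, 0, 0, 0, 0, 0, 0, 0, 0, 0]' | grep -E "tool|width"
python3 look.py 3
```

```text
tool_pos: [445.9, -132.2, 143.4]
force: [-0.0, 3.1, 2.1]
grasp_force: 24.2
tool_pos: [447.3, -134.5, 226.6]
grip_width: 85.0
tool_pos: [543.7, 30.8, 221.8]
grip_width: 84.9
top [270.5 201.6] 120 [552.7 138.3]
top [341.8 202.7] 166 [ 542.7 -134.7]
top [342.6 228. ] 156 [ 445.8 -134.9]
scene [341.  188.3] 115 [ 546.4 -130.8]
scene [355.8 203.8] 121 [ 446.8 -131. ]
scene [307.1 206.1] 113 [545.8  33.8]
scene [284.2 215.6] 139 [556.  132.3]
```

```bash
python3 nudge.py '[1, 0, 40, 0, 0, 0, 0, 0, 39, 0, 0, 0, 0, 0, 0, 0, 0, 0, 0, 0, 0, 0, 0, 0, 0, 0, 0, 0, 0, 0]' | grep -E "tool|force: \["
python3 nudge.py '[0, 0, 0, 0, 0, 0, 0, 0, 0, 0, 0, 0, 0, 0, 0, 0, 0, 0, 0, 0, 0, 0, 0, 0]' 40 20| grep -E "tool|force"
python3 nudge.py '[0, -20, 0, 0, 0, 0, 0, -20, 0, 0, 0, 0, 3, -25, 0, 0, 0, 0, 10, -25, 0, 0, 0, 0, 20, -10, 0, 0, 0, 0, 25, -2, 0, 0, 0, 0, 25, 0, 0, 0, 0, 0, 25, 0, 0, 0, 0, 0]' | grep -E "tool|force"
python3 nudge.py '[25, 0, 0, 0, 0, 0, 25, 0, 0, 0, 0, 0, 20, 0, 0, 0, 0, 0, 4, 0, 0, 0, 0, 0, 0, 0, 0, 0, 0, 0, 0, 0, 0, 0, 0, 0, 0, 0, 0, 0, 0, 0]' | grep -E "tool|force"
```

```text
tool_pos: [544.9, 31.5, 145.8]
force: [-0.2, -0.8, 0.5]
tool_pos: [545.4, 32.2, 146.1]
force: [-1.4, -0.1, 7.4]
grasp_force: 20.3
tool_pos: [443.5, 140.4, 146.1]
force: [1.2, -3.4, 7.7]
grasp_force: 22.5
tool_pos: [443.1, 216.3, 146.2]
force: [-1.0, 3.9, 7.7]
grasp_force: 22.4
```

```bash
python3 nudge.py '[-5, 0, 0, 0, 0, 0, 0, 0, 0, 0, 0, 0, 0, 0, 0, 0, 0, 0]' | grep -E "tool|force"
python3 nudge.py '[0, 0, 0, 0, 0, 0, 0, 0, 0, 0, 0, 0, 0, 0, 0, 0, 0, 0, 0, 0, 0, 0, 0, 0, 0, 0, -30, 0, 0, 0, 0, 0, -40, 0, 0, 0, 0, 0, -10, 0, 0, 0, 0, 0, 0, 0, 0, 0]' 85 | grep -E "tool|width"
python3 nudge.py '[-20, 30, 0, 0, 0, 0, -20, 30, 0, 0, 0, 0, -20, 30, 0, 0, 0, 0, -19, 23, 0, 0, 0, 0, 0, 0, 0, 0, 0, 0, 0, 0, 0, 0, 0, 0, 0, 0, 0, 0, 0, 0]' | grep -E "tool|width"
python3 look.py 4
```

```text
tool_pos: [443.3, 210.3, 146.1]
force: [-0.7, 1.9, 8.2]
grasp_force: 22.6
tool_pos: [443.6, 210.2, 227.4]
grip_width: 85.4
tool_pos: [554.3, 130.7, 222.9]
grip_width: 84.9
top [341.8 202.7] 166 [ 542.7 -134.7]
top [251.7 230.9] 180 [442.2 209.6]
top [342.6 228. ] 157 [ 445.8 -134.9]
scene [341.1 188.3] 116 [ 546.2 -131.1]
scene [355.8 203.8] 120 [ 446.8 -131. ]
scene [283.  216.2] 110 [556.1 137.6]
scene [281.5 244.5] 175 [446.4 208.6]
```

```bash
python3 nudge.py '[1, 1, 40, 0, 0, 0, 0, 0, 39, 0, 0, 0, 0, 0, 0, 0, 0, 0, 0, 0, 0, 0, 0, 0, 0, 0, 0, 0, 0, 0]' | grep -E "tool|force: \["
python3 nudge.py '[0, 0, 0, 0, 0, 0, 0, 0, 0, 0, 0, 0, 0, 0, 0, 0, 0, 0, 0, 0, 0, 0, 0, 0]' 40 20| grep -E "tool|force"
python3 nudge.py '[0, 0, -2.7, 0, 0, 0, 0, 0, 0, 0, 0, 0]' | grep -E "tool|force"
for i in 1 2 3 4 5 6 7 8; do python3 nudge.py '[3, 0, 0, 0, 0, 0]' | grep -E "tool|: \[.*\]"|grep -v rot; done
```

```text
tool_pos: [556.5, 132.1, 147.0]
force: [-0.4, -0.1, 0.4]
tool_pos: [557.1, 131.8, 147.2]
force: [-1.8, -0.9, 8.3]
grasp_force: 20.3
tool_pos: [556.6, 131.4, 148.8]
force: [0.1, -0.5, -0.5]
grasp_force: 21.9
tool_pos: [556.4, 133.5, 148.0]
force: [0.3, 0.1, -0.9]
tool_pos: [556.0, 137.2, 147.6]
force: [-0.3, 0.1, -0.5]
tool_pos: [555.8, 140.6, 147.4]
force: [-0.0, 0.1, -1.9]
tool_pos: [555.8, 143.7, 147.4]
force: [0.4, -0.5, -0.8]
tool_pos: [555.8, 146.7, 147.4]
force: [0.9, 0.4, -0.6]
tool_pos: [555.9, 149.7, 147.5]
force: [-0.4, 0.3, -0.5]
tool_pos: [555.9, 152.7, 147.5]
force: [0.2, -0.1, -0.2]
tool_pos: [555.9, 155.6, 147.5]
force: [-0.3, -0.7, 0.0]
```

```bash
python3 nudge.py '[15, 0, 1, 0, 0, 0, 17, 0, 0, 0, 0, 0, 18, 0, 0, 0, 0, 0, 0, 0, 0, 0, 0, 0, 0, 0, 0, 0, 0, 0, 0, 0, 0.5, 0, 0, 0, 0, 0, 0, 0, 0, 0]' | grep -E "tool|force"
python3 nudge.py '[0, 0, 0, 0, 0, 0, 0, 0, 0, 0, 0, 0, 0, 0, 0, 0, 0, 0, 0, 0, 0, 0, 0, 0, 0, 0, -30, 0, 0, 0, 0, 0, -40, 0, 0, 0, 0, 0, -20, 0, 0, 0, 0, 0, 0, 0, 0, 0]' 85 | grep -E "tool|width"
python3 nudge.py '[-35, -10, 0, 0, 0, 0, -40, -10, 0, 0, 0, 0, -40, -10, 0, 0, 0, 0, -35, -10, 0, 0, 0, 0, 0, 0, 0, 0, 0, 0, 0, 0, 0, 0, 0, 0, 0, 0, 0, 0, 0, 0]' | grep -E "tool|width"
python3 look.py 5
python3 - <<'E'
import cv2,numpy as np
s=cv2.imread("pics/scene5.png");t=cv2.imread("pics/top5.png")
a=cv2.resize(t[180:212,184:216],(400,400),interpolation=cv2.INTER_CUBIC);b=cv2.resize(s[238:270,196:228],(400,400),interpolation=cv2.INTER_CUBIC)
cv2.imwrite("pics/fal.png",np.hstack([a,b]))
E
```

```text
tool_pos: [556.4, 205.8, 147.2]
force: [-0.2, 3.1, 7.2]
grasp_force: 22.3
tool_pos: [557.9, 206.2, 241.6]
grip_width: 85.0
tool_pos: [515.9, 55.1, 235.9]
grip_width: 85.5
top [252.8 201.2] 179 [555.7 206. ]
top [341.8 202.7] 166 [ 542.7 -134.7]
top [252.1 230.7] 193 [442.9 208.1]
top [342.6 228. ] 157 [ 445.8 -134.9]
scene [341.1 188.3] 115 [ 546.2 -131.1]
scene [355.8 203.8] 121 [ 446.8 -131. ]
scene [267.2 224.2] 133 [556.9 206.7]
scene [281.6 244.6] 176 [445.8 208.5]
```

View pics/fal.png

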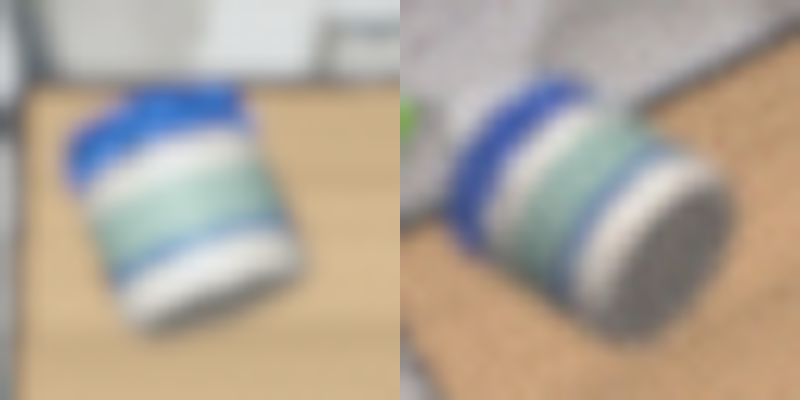

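The crop shows the fallen jar: blue lid up and left, grey base towards the robot. The base edge in the top view runs about (194.4,206)–(208,200.8), and the base ellipse centre in the scene view is about (216.4,258).

Run:
```python
from h import *
np.set_printoptions(precision=1,suppress=True)
q=lambda u,v:(184+u/12.5,180+v/12.5)
print("base",two((216.4,258),q(215,292)))
for p in [(130,325),(300,260),(72,185),(250,120),(65,150),(240,85)]: print(p,onz("top",q(*p),135))
a,b,c,d=[onz("top",q(*p),135) for p in [(130,325),(300,260),(72,185),(250,120)]]
for v in (c-a,d-b,b-a): print(np.degrees(np.arctan2(v[1],v[0])),np.linalg.norm(v))
print(env.get_obs()['qpos'].round(1))
```

```text
base (array([560.9, 422.4, 133.8]), np.float64(6.266386233831335))
(130, 325) [548.8 446.  135. ]
(300, 260) [568.5 392.7 135. ]
(72, 185) [594.1 465.6 135. ]
(250, 120) [613.9 409.6 135. ]
(65, 150) [605.4 468.1 135. ]
(240, 85) [625.3 413.  135. ]
23.426000762148472 49.35363024387447
20.40069627324557 48.451906229704626
-69.75734410022173 56.80998811871251
[ 23.7  12.1 -38.7  93.2   7.7  77.4 -15.9]
```

```bash
python3 nudge.py '[38, 8.4, -3, 0, 0, 0, 38, 8.4, -3, 0, 0, 0, 38, 8.4, -3, 0, 0, 0, 38, 8.4, -3, 0, 0, 0, 38, 8.4, -3, 0, 0, 0, 38, 8.4, 0, 0, 0, 0, 38, 8.4, 0, 0, 0, 0, 38, 8.4, 0, 0, 0, 0]' 76 | grep -E "tool|width"
python3 nudge.py '[38, 8.4, 0, 0, 0, 0, 38, 8.4, 0, 0, 0, 0, 0, 0, 0, 0, 0, 6.9, 0, 0, 0, 0, 0, 6.9, 0, 0, 0, 0, 0, 6.9, 0, 0, 0, 0, 0, 6.9, 0, 0, 0, 0, 0, 6.9, 0, 0, 0, 0, 0, 6.9]' | grep -E "tool|rot"
python3 nudge.py '[0, 0, 0, 0, 0, 6.9, 0, 0, 0, 0, 0, 6.9, 0, 0, 0, 0, 0, 6.9, 0, 0, 0, 0, 0, 6.9, 0, 0, 0, 0, -5, 0, 0, 0, 0, 0, -5, 0, 0, 0, 0, 0, -5, 0, 0, 0, 0, 0, 0, 0]' | grep -E "tool|rot"
python3 nudge.py '[0, 0, 0, 0, 0, 0, 0, 0, 0, 0, 0, 0, 0, 0, 0, 0, 0, 0]'
python3 -c "
from h import *
from scipy.spatial.transform import Rotation as R
o=env.get_obs();print(o['qpos'].round(1));r=R.from_euler('xyz',o['ee_rot'],degrees=True).as_matrix();print(r.round(2),o['tool_pos']-19*r[:,2])
w=np.array([602,436,135])-(o['tool_pos']-19*r[:,2]);print('tool delta',r.T@w)"
```

```text
tool_pos: [582.4, 362.8, 250.5]
grip_width: 76.3
tool_pos: [598.5, 437.3, 250.2]
ee_rot: [-179.9, 0.0, 48.5]
tool_pos: [600.6, 436.8, 242.1]
ee_rot: [179.9, 14.8, 21.0]
t: 24.27
tool_pos: [599.7, 436.1, 253.6]
ee_rot: [-179.9, 13.8, 21.1]
force: [0.1, -0.0, 0.9]
grip_width: 76.2
grasp_force: 0.0
[ -31.2   55.6  -24.6   23.9   15.3  115.2 -111.7]
[[ 0.91  0.36 -0.22]
 [ 0.35 -0.93 -0.08]
 [-0.24 -0.   -0.97]] [603.93017465 437.70086187 272.01780028]
tool delta [ 30.37214438   1.06502603 133.6296923 ]
```

```bash
python3 nudge.py '[8, 0.3, 35, 0, 1, 0, 8, 0.3, 35, 0, 1, 0, 8, 0.3, 30, 0, 1, 0, 0, 0, 0, 0, 0, 0, 0, 0, 0, 0, 0, 0, 0, 0, 0, 0, 0, 0]'
cat > st.py <<'E'
import sys
from h import *
from scipy.spatial.transform import Rotation as R
np.set_printoptions(precision=1,suppress=True)
o=env.get_obs();r=R.from_euler('xyz',o['ee_rot'],degrees=True).as_matrix();g=o['tool_pos']-19*r[:,2]
print(o['qpos'],'grip',g,'rot',o['ee_rot'],'F',o['force'])
if len(sys.argv)>3: print('tool delta',r.T@(np.array(list(map(float,sys.argv[1:4])))-g))
E
python3 st.py 602 436 135
```

```text
t: 24.77
tool_pos: [602.2, 435.1, 153.1]
ee_rot: [-179.9, 10.8, 21.0]
force: [0.4, -0.7, 1.2]
grip_width: 76.1
grasp_force: 0.0
[ -26.8   51.7  -25.6   44.3   15.5   96.9 -113.6] grip [605.5 436.4 171.7] rot [-179.9   10.8   21. ] F [ 0.4 -0.7  1.2]
tool delta [ 3.5 -0.9 36.7]
```

```bash
python3 nudge.py '[0, 0, 0, 0, -5, 0, 5, -1, 18, 0, 0, 0, 4, 0, 16, 0, 0, 0, 0, 0, 0, 0, 0, 0, 0, 0, 0, 0, 0, 0, 0, 0, 0, 0, 0, 0]' |grep -E "tool|force: "
python3 st.py 602 436 137
python3 nudge.py '[0, 0, 0, 0, 0, 0, 0, 0, 0, 0, 0, 0, 0, 0, 0, 0, 0, 0, 0, 0, 0, 0, 0, 0]' 40 40
python3 look.py 6 >/dev/null
python3 - <<'E'
import cv2,numpy as np
s=cv2.imread("pics/scene6.png");t=cv2.imread("pics/top6.png")
a=cv2.resize(t[160:220,170:230],(400,400),interpolation=cv2.INTER_CUBIC);b=cv2.resize(s[220:280,185:245],(400,400),interpolation=cv2.INTER_CUBIC)
cv2.imwrite("pics/fal6.png",np.hstack([a,b]))
E
```

```text
tool_pos: [601.3, 436.3, 116.9]
force: [-0.4, 0.0, 1.6]
grasp_force: 0.0
[ -27.9   57.8  -25.1   38.5   15.   101.2 -112.7] grip [606.1 438.1 135.2] rot [-179.9   15.8   21. ] F [-0.4  0.   1.6]
tool delta [-4.9  0.5 -0.5]
t: 25.6
tool_pos: [601.3, 436.1, 116.6]
ee_rot: [-179.9, 15.8, 21.0]
force: [1.1, 0.3, 7.0]
grip_width: 58.9
grasp_force: 42.7
```

View pics/fal6.png

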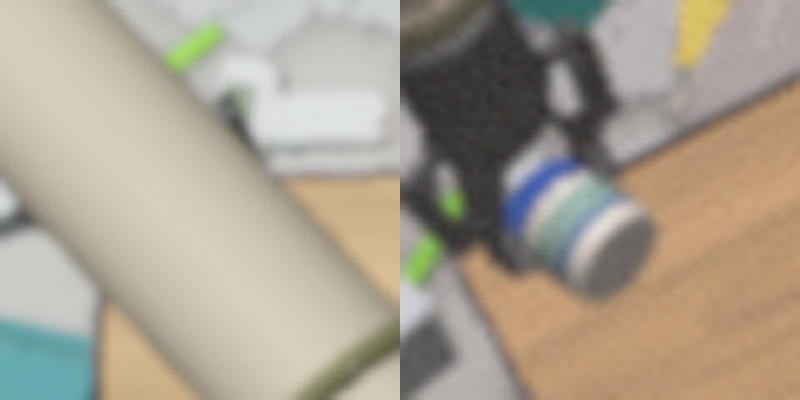

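```bash
python3 nudge.py '[-8, 0, -28, 0, 0, 0, -8, 0, -28, 0, 0, 0, 0, 0, 0, 0, 0, 0, 0, 0, 0, 0, 0, 0, 0, 0, 0, 0, 0, 0]' - 60
for i in 1 2 3 4; do python3 nudge.py '[0, 0, 0, 0, 0, 0]' |grep -E "force"; done; python3 st.py 510 60 260
```

```text
t: 26.12
tool_pos: [600.6, 435.6, 172.1]
ee_rot: [-180.0, 16.0, 21.0]
force: [-0.1, -0.0, -0.7]
grip_width: 58.1
grasp_force: 64.8
force: [0.3, 0.2, -1.7]
grasp_force: 64.8
force: [0.2, 0.2, -1.1]
grasp_force: 64.8
force: [0.1, 0.7, -0.2]
grasp_force: 64.8
force: [0.3, 0.0, 0.5]
grasp_force: 64.8
[ -29.1   57.2  -25.    32.4   14.8  107.8 -112.3] grip [605.3 437.2 189. ] rot [180.   16.1  21. ] F [0.3 0.  0.5]
tool delta [-235.1  318.    -6.1]
```

```bash
python3 nudge.py '[-8, 0, -28, 0, 0, 0, -8, 0, -28, 0, 0, 0, -22, 32, 0, 0, 0, 0, -22, 32, 0, 0, 0, 0, -22, 32, 0, 0, 0, 0, -22, 32, 0, 0, 0, 0, -22, 32, 0, 0, 0, 0, -22, 32, 0, 0, 0, 0]' |grep -E "tool|rot"
python3 nudge.py '[-22, 32, 0, 0, 0, 0, -22, 32, 0, 0, 0, 0, -22, 32, 0, 0, 0, 0, -22, 32, 0, 0, 0, 0, 0, 0, 0, 0, 7, 0, 0, 0, 0, 0, 7, 0, 0, 0, 0, 0, 7, 0, 0, 0, 0, 0, 7, 0]' |grep -E "tool|rot"
python3 nudge.py '[0, 0, 0, 0, 0, 0, 0, 0, 0, 0, 0, 0, 0, 0, 0, 0, 0, 0]' 
for i in 1 2 3 4; do python3 nudge.py '[0, 0, 0, 0, 0, 0]' |grep -E "force: \["; done; python3 st.py 510 60 260
```

```text
tool_pos: [551.8, 213.7, 265.7]
ee_rot: [-180.0, 16.0, 21.0]
tool_pos: [520.1, 65.5, 290.8]
ee_rot: [179.9, -12.4, 20.9]
t: 28.03
tool_pos: [519.8, 65.8, 290.7]
ee_rot: [180.0, -11.9, 21.0]
force: [0.4, -0.2, 0.2]
grip_width: 58.7
grasp_force: 65.1
force: [0.0, -0.3, 0.7]
force: [0.1, -0.8, 0.2]
force: [-0.7, 0.2, -0.6]
force: [0.5, -0.1, -0.9]
[ 16.6   0.4 -25.5  97.9  -2.6  70.1 -77.2] grip [516.5  65.  308.1] rot [-179.9  -11.9   21. ] F [ 0.5 -0.1 -0.9]
tool delta [-17.6   2.4  45.4]
```

```bash
python3 nudge.py '[8, 0, 0, 0, 6.9, 0, 8, 0, 0, 0, 6.9, 0, 7, 0, 3, 0, 6.9, 0, 6, 0, 5, 0, 6.9, 0, 5, 0, 6, 0, 6.9, 0, 0, 0, 0, 0, 0, 0, 0, 0, 0, 0, 0, 0]' |grep -E "tool|rot"
python3 st.py 545 75 240
```

```text
tool_pos: [559.4, 80.3, 287.4]
ee_rot: [-179.6, -45.9, 20.9]
[ 11.5 -14.4 -12.3 124.  -35.6  30.5 -45.9] grip [546.7  75.3 300.6] rot [-179.6  -45.9   20.9] F [0.6 1.3 0.5]
tool delta [-44.7   0.   40.9]
```

```bash
python3 nudge.py '[14, -33, 14, 0, 0, 0, 14, -33, 14, 0, 0, 0, 14, -33, 14, 0, 0, 0, 14, -33, 14, 0, 0, 0, 14, -33, 14, 0, 0, 0, 14, -33, 14, 0, 0, 0, 14, -33, 14, 0, 0, 0, 14, -33, 14, 0, 0, 0]' |grep -E "tool|rot"
python3 nudge.py '[0, 0, 0, 0, 5.6, 0, 0, 0, 0, 0, 5.6, 0, 0, 0, 0, 0, 5.6, 0, 0, 0, 0, 0, 5.6, 0, 0, 0, 0, 0, 5.6, 0, 0, 0, 0, 0, 0, 0, 0, 0, 0, 0, 0, 0, 0, 0, 0, 0, 0, 0]'
python3 st.py 600 385 158
```

```text
tool_pos: [603.3, 318.4, 290.0]
ee_rot: [179.4, -45.3, 21.4]
t: 30.28
tool_pos: [607.9, 311.6, 328.6]
ee_rot: [178.9, -63.0, 20.3]
force: [-0.0, 0.1, -0.4]
grip_width: 58.5
grasp_force: 65.1
[  47.5  -13.2  -76.3  120.5   65.9    2.5 -171. ] grip [591.9 306.1 337.3] rot [178.9 -63.   20.3] F [-0.   0.1 -0.4]
tool delta [-143.8  -73.3  111.3]
```

```bash
python3 nudge.py '[0, 0, 0, 0, -5.6, 0, 0, 0, 0, 0, -5.6, 0, 0, 0, 0, 0, -5.6, 0, -10, 25, -10, 0, -5.6, 0, -10, 25, -10, 0, -5.6, 0, -10, 25, -10, 0, -5.6, 0, -10, 25, -10, 0, -5.6, 0, -10, 25, -10, 0, -5.6, 0]' |grep -E "tool|rot"
python3 nudge.py '[0, 25, 0, 0, -6, 0, 0, 25, 0, 0, -6, 0, 0, 0, 0, 0, -6, 0, 0, 0, 0, 0, 0, 0, 0, 0, 0, 0, 0, 0, 0, 0, 0, 0, 0, 0]' |grep -E "tool|rot"
python3 st.py
```

```text
tool_pos: [596.6, 203.2, 345.9]
ee_rot: [178.5, -40.8, 18.0]
tool_pos: [612.6, 154.4, 349.1]
ee_rot: [178.6, -23.5, 17.3]
[  2.8   4.4 -22.1  89.3   4.2  63.2 -93.1] grip [605.3 152.6 366.5] rot [178.6 -23.5  17.3] F [-0.8 -0.3 -1.3]
```

```bash
python3 nudge.py '[-20, 0, 0, 0, -6, 0, -20, 0, 0, 0, -6, 0, -20, 0, 0, 0, -6, 0, -20, 0, 0, 0, -5.5, 0, 0, 0, 0, 0, 0, -6.6, 0, 0, 0, 0, 0, -6.6, 0, 0, 0, 0, 0, -6.6, 0, 0, 0, 0, 0, -6.6]' |grep -E "tool|rot"
python3 nudge.py '[0, 0, 0, 0, 0, -6.6, 0, 0, 0, 0, 0, -6.6, 0, 0, 0, 0, 0, -6.6, 0, 0, 0, 0, 0, -6.6, 0, 0, 0, 0, 0, -6.6, 0, 0, 0, 0, 0, -6.6, 0, 0, 0, 0, 0, -6.6, 0, 0, 0, 0, 0, 0]' |grep -E "tool|rot"
python3 nudge.py '[0, 0, 0, 0, 0, 0, 0, 0, 0, 0, 0, 0, 0, 0, 0, 0, 0, 0]' |grep -E "tool|rot"
python3 st.py 510 60 330
```

```text
tool_pos: [538.3, 130.9, 331.2]
ee_rot: [178.6, 0.4, 43.4]
tool_pos: [538.4, 130.7, 331.4]
ee_rot: [179.3, 1.3, 89.5]
tool_pos: [539.2, 129.8, 331.8]
ee_rot: [179.3, 1.3, 89.0]
[  6.5  13.7 -30.3  78.3   8.4  89.7 -24.1] grip [538.9 130.2 350.8] rot [179.3   1.3  89. ] F [-0.5 -0.6 -0.7]
tool delta [-70.2 -27.9  22.1]
```

```bash
python3 nudge.py '[0, -7, 0, 0, 6.5, 0, 0, -7, 0, 0, 6.5, 0, 0, -7, 0, 0, 6.5, 0, 0, -7, 0, 0, 6.5, 0, 0, -7, 0, 0, 6.5, 0, 0, 0, 0, 0, 6.5, 0, 0, 0, 0, 0, 0, 0, 0, 0, 0, 0, 0, 0]' |grep -E "tool|rot"
python3 st.py 510 60 330
```

```text
tool_pos: [504.6, 128.2, 330.3]
ee_rot: [179.4, -37.6, 89.2]
[ 30.1   8.1 -25.9  93.5 -34.3  82.6   8.9] grip [504.2 116.6 345.4] rot [179.4 -37.6  89.2] F [-0.3  0.8  0.9]
tool delta [-54.2   6.8 -22.2]
```

```bash
python3 nudge.py '[0, 0, 0, 0, 6.2, 0, 0, 0, 0, 0, 6.2, 0, 0, 0, 0, 0, 6.2, 0, 0, 0, 0, 0, 6, 0, 0, 0, 0, 0, 6, 0, 0, 0, 0, 0, 6, 0, 0, 0, 0, 0, 0, 0, 0, 0, 0, 0, 0, 0]' |grep -E "tool|rot"
python3 st.py 500 110 200; python3 look.py 7
python3 - <<'E'
import cv2,numpy as np
s=cv2.imread("pics/scene7.png");t=cv2.imread("pics/top7.png")
a=cv2.resize(t[150:260,230:390],None,fx=3.2,fy=3.2,interpolation=cv2.INTER_CUBIC);b=cv2.resize(s[150:280,220:420],None,fx=2.56,fy=2.56,interpolation=cv2.INTER_CUBIC)
cv2.imwrite("pics/l7.png",np.vstack([a[:250],b]))
E
```

```text
tool_pos: [504.1, 131.2, 330.8]
ee_rot: [178.3, -74.1, 91.0]
[ 40.7  22.1 -25.3 102.  -60.2  90.2  33.7] grip [503.9 112.9 336. ] rot [178.3 -74.1  91. ] F [ 0.9  0.6 -0.2]
tool delta [-131.5   -5.    34.4]
top [252.8 201.2] 180 [555.7 206. ]
top [272.6 209.4] 221 [522.5 130.3]
top [342.6 227.9] 159 [ 446.2 -134.9]
top [252.  230.6] 191 [443.3 208.5]
scene [341.1 188.3] 115 [ 546.2 -131.1]
scene [292.4 194.2] 168 [631.5  49.3]
scene [355.8 203.8] 122 [ 446.8 -131. ]
scene [267.2 224.1] 132 [557.3 206.5]
scene [281.5 244.5] 176 [446.4 208.6]
```

View pics/l7.png

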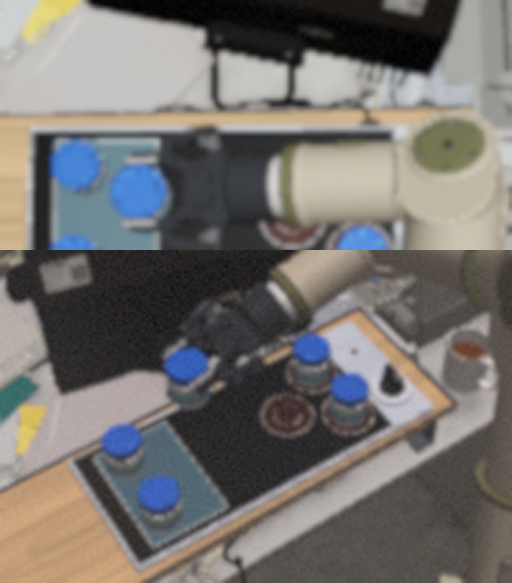

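The crop shows the jar held upright, with A and B in the cool end and C and D on rings 1 and 2. The forearm would pass low over C and D, so I'll swing the tool to yaw of about 55 before lowering.

```bash
cat >> st.py <<'E'
r0=R.from_euler('xyz',[-179.9,15.8,21],degrees=True).as_matrix();jz=r0.T@[np.cos(np.radians(21)),np.sin(np.radians(21)),0]
print('jar z',(r@jz).round(3),'up in tool',r.T@[0,0,1.]*100,'fix rotvec(tool)',np.degrees(r.T@np.cross(r@jz,[0,0,1])))
E
python3 nudge.py '[0, 0, 0, -5.6, 0, 1.6, 0, 0, 0, -5.6, 0, 1.6, 0, 0, 0, -5.6, 0, 1.6, 0, 0, 0, -5.6, 0, 1.6, 0, 0, 0, -5.6, 0, 1.6, 0, 0, 0, -5.6, 0, 1.6, 0, 0, 0, 0, 0, 0, 0, 0, 0, 0, 0, 0]' |grep -E "tool|rot"
python3 st.py 535 115 240
```

```text
tool_pos: [504.2, 132.7, 328.6]
ee_rot: [176.0, -73.4, 63.5]
[ 39.1   0.2 -17.5 126.6 -81.6  73.   35.4] grip [494.9 117.  334. ] rot [176.  -73.4  63.5] F [ 1.   0.3 -0.8]
tool delta [-85.5  33.7  44.8]
jar z [-0.  0.  1.] up in tool [ 95.8   2.  -28.6] fix rotvec(tool) [0.3 0.8 1.1]
```

```bash
python3 nudge.py '[-22, 10, 13, 0, 0, 0, -22, 10, 13, 0, 0, 0, -22, 10, 13, 0, 0, 0, -20, 5, 7, 0, 0, 0, 0, 0, 0, 0, 0, 0, 0, 0, 0, 0, 0, 0, 0, 0, 0, 0, 0, 0]' |grep -E "tool|rot"
python3 st.py 540 115 190
```

```text
tool_pos: [546.4, 129.0, 233.5]
ee_rot: [176.7, -73.5, 62.5]
[ 52.2  18.  -35.5 125.1 -81.8  61.4  48.1] grip [537.1 113.4 238.9] rot [176.7 -73.5  62.5] F [ 0.3  1.3 -0.1]
tool delta [-46.1   0.9  16.6]
jar z [-0.  0.  1.] up in tool [ 95.9   1.6 -28.3] fix rotvec(tool) [0.3 0.6 0.9]
```

```bash
python3 st.py 550 130 182 | grep delta; python3 nudge.py '[-24, 0, 13, 0, 0, 0, -15, 0, 14, 0, 0, 0, -10, 0, 6, 0, 0, 0, 0, 0, 0, 0, 0, 0, 0, 0, 0, 0, 0, 0, 0, 0, 0, 0, 0, 0]' |grep -E "tool|rot|force"
python3 st.py 550 130 182
```

```text
tool delta [-48.7   1.8  36.1]
tool_pos: [556.2, 143.2, 176.8]
ee_rot: [176.5, -73.4, 62.7]
force: [0.4, 0.1, -0.4]
grasp_force: 65.1
[ 56.5  29.2 -43.8 125.5 -81.8  51.8  56. ] grip [546.9 127.6 182.2] rot [176.5 -73.4  62.7] F [ 0.4  0.1 -0.4]
tool delta [0.8 1.5 3.6]
jar z [-0.  0.  1.] up in tool [ 95.9   1.7 -28.4] fix rotvec(tool) [0.3 0.7 1. ]
```

Now I'll feel downward in 1 mm steps.

```bash
for i in 1 2 3 4 5; do python3 nudge.py '[-1, 0, 0.3, 0, 0, 0, 0, 0, 0, 0, 0, 0, 0, 0, 0, 0, 0, 0]' |grep -E "tool|force: "; done
```

```text
tool_pos: [555.9, 143.3, 174.8]
force: [0.5, -0.5, -1.1]
grasp_force: 65.1
tool_pos: [556.0, 143.4, 173.9]
force: [-1.8, -2.6, 4.9]
grasp_force: 65.6
tool_pos: [556.4, 143.7, 173.9]
force: [-2.4, -3.2, 11.2]
grasp_force: 66.2
tool_pos: [556.8, 143.9, 173.8]
force: [-3.8, -3.9, 15.0]
grasp_force: 66.4
tool_pos: [557.1, 144.2, 173.7]
force: [-3.7, -4.6, 20.8]
grasp_force: 66.6
```

```bash
python3 nudge.py '[3, 0, -0.9, 0, 0, 0, 0, 0, 0, 0, 0, 0, 0, 0, 0, 0, 0, 0]' |grep -E "tool|force: "
python3 nudge.py '[0, 0, 0, 0, 0, 0, 0, 0, 0, 0, 0, 0, 0, 0, 0, 0, 0, 0, 0, 0, 0, 0, 0, 0, 0, 0, 0, 0, 0, 0]' 74 |grep -E "tool|force: |width"; python3 look.py 8 | grep scene
python3 nudge.py '[0, 0, -20, 0, 0, 0, 0, 0, -20, 0, 0, 0, 0, 0, -20, 0, 0, 0, 0, 0, -20, 0, 0, 0, 0, 0, -10, 0, 0, 0, 0, 0, 0, 0, 0, 0, 0, 0, 0, 0, 0, 0]' |grep -E "tool|force: |width"; python3 look.py 9; python3 st.py
python3 - <<'E'
import cv2
s=cv2.imread("pics/scene9.png")
cv2.imwrite("pics/l9.png",cv2.resize(s[150:280,220:420],None,fx=3.5,fy=3.5,interpolation=cv2.INTER_CUBIC))
E
```

```text
tool_pos: [556.0, 143.5, 173.9]
force: [-1.4, -1.4, 6.2]
grasp_force: 65.3
tool_pos: [555.6, 143.5, 173.0]
force: [-0.1, 0.0, 0.9]
grip_width: 74.1
grasp_force: 0.0
scene [340.9 187.9] 107 [ 548.4 -131.7]
scene [286.9 215.9] 149 [548.8 124.5]
scene [267.2 224.2] 134 [556.9 206.7]
scene [281.5 244.6] 176 [446.  208.8]
tool_pos: [511.8, 69.4, 198.8]
force: [0.4, 0.0, 0.8]
grip_width: 74.2
grasp_force: 0.0
top [252.8 201.2] 180 [555.7 206. ]
top [274. 203.] 181 [547.  124.9]
top [341.7 202.7] 165 [ 542.7 -134.3]
top [252.  230.7] 191 [442.9 208.5]
top [344.4 225. ] 63 [ 457.  -142.1]
scene [341.  188.3] 117 [ 546.4 -130.8]
scene [286.7 216.3] 140 [547.6 126.1]
scene [267.2 224.2] 133 [556.9 206.7]
scene [281.6 244.5] 177 [446.2 208.3]
[ 65.5  23.9 -40.  126.  -72.8  63.   51.4] grip [502.1  55.  204.2] rot [177.  -73.5  62.3] F [-1.   0.3  0.5]
jar z [-0.  0.  1.] up in tool [ 95.9   1.5 -28.4] fix rotvec(tool) [0.2 0.7 0.8]
```

View pics/l9.png

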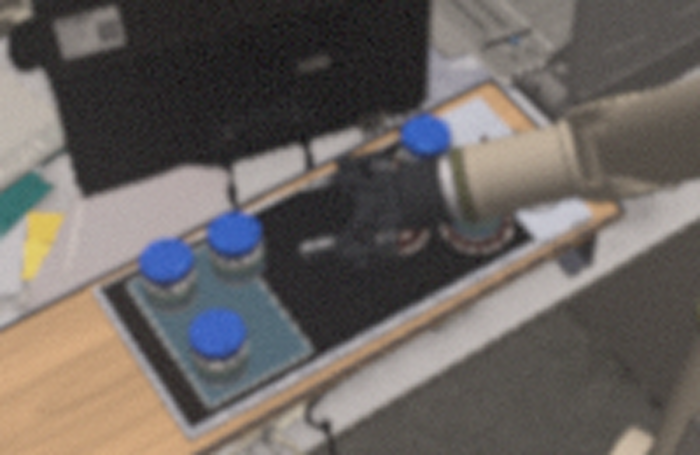

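```bash
python3 nudge.py '[38, 0, -11, 0, 0, 0, 38, 0, -11, 0, 0, 0, 38, 0, -11, 0, 0, 0, 20, 0, -6, 0, -5, 0, 0, 0, 0, 0, -6.9, 0, 0, 0, 0, 0, -6.9, 0, 0, 0, 0, 0, -6.9, 0, 0, 0, 0, 0, -6.9, 0]' |grep -E "tool|rot"
python3 nudge.py '[0, 0, 0, 0, -6.9, 0, 0, 0, 0, 0, -6.9, 0, 0, 0, 0, 0, -6.9, 0, 0, 0, 0, 0, -6.9, 0, 0, 0, 0, 0, -6.9, 0, 0, 0, 0, 0, -6.9, -6.9, 0, 0, 0, 0, 0, -6.9, 0, 0, 0, 0, 0, -6.9]' 85|grep -E "tool|rot"
python3 nudge.py '[0, 0, 0, 0, 0, -6.9, 0, 0, 0, 0, 0, 0, 0, 0, 0, 0, 0, 0, 0, 0, 0, 0, 0, 0]' |grep -E "tool|rot"
python3 st.py 548 126 300
```

```text
tool_pos: [510.2, 71.9, 338.9]
ee_rot: [178.7, -40.5, 60.2]
tool_pos: [508.6, 76.9, 337.3]
ee_rot: [178.4, -2.3, 79.3]
tool_pos: [508.8, 72.2, 337.6]
ee_rot: [178.1, -2.0, 85.1]
[ 47.1  13.7 -68.8  84.3  11.8  88.1 -25.9] grip [508.1  71.6 356.6] rot [178.1  -2.   85.1] F [-0.7 -0.2 -0.7]
tool delta [55.7 33.2 59.7]
jar z [0.1 0.9 0.3] up in tool [  3.5   3.3 -99.9] fix rotvec(tool) [ 0.5 54.5  1.8]
```

```bash
python3 nudge.py '[0, 0, 0, 1.9, -2, -4.9, 27, 20, 20, 0, 0, 0, 27, 20, 25, 0, 0, 0, 0, 0, 35, 0, 0, 0, 0, 0, 20, 0, 0, 0, 0, 0, 0, 0, 0, 0, 0, 0, 0, 0, 0, 0, 0, 0, 0, 0, 0, 0]' |grep -E "tool|rot"
python3 st.py 548 126 165|head -3
```

```text
tool_pos: [549.5, 125.1, 239.6]
ee_rot: [179.8, 0.1, 90.0]
[ 31.2  26.2 -64.7  85.8  23.9  82.9 -34.1] grip [549.5 125.1 258.6] rot [179.8   0.1  90. ] F [0.2 0.2 1.3]
tool delta [ 1.1 -1.8 93.6]
jar z [-0.   1.   0.3] up in tool [  -0.2    0.3 -100. ] fix rotvec(tool) [ 0.1 55.2  0.2]
```

```bash
python3 nudge.py '[1, -1.5, 40, 0, 0, 0, 0, 0, 40, 0, 0, 0, 0, 0, 14, 0, 0, 0, 0, 0, 0, 0, 0, 0, 0, 0, 0, 0, 0, 0]' |grep -E "tool|force: "
python3 nudge.py '[0, 0, 0, 0, 0, 0, 0, 0, 0, 0, 0, 0, 0, 0, 0, 0, 0, 0, 0, 0, 0, 0, 0, 0]' 40 20 |grep -E "tool|force"
python3 nudge.py '[0, 0, -2.2, 0, 0, 0, 0, 0, 0, 0, 0, 0]' |grep -E "tool|force: "
for i in 1 2 3 4 5 6 7 8; do python3 nudge.py '[3, -4, 0, 0, 0, 0]' | grep -E "tool|: \[.*\]"|grep -v rot; done
```

```text
tool_pos: [548.3, 125.9, 145.7]
force: [0.7, 0.0, 0.4]
grasp_force: 0.0
tool_pos: [548.8, 126.6, 146.4]
force: [-0.2, -0.5, 8.7]
grasp_force: 20.1
tool_pos: [548.1, 126.3, 147.4]
force: [-0.1, -0.3, -0.1]
grasp_force: 21.9
tool_pos: [544.3, 128.4, 146.5]
force: [-0.0, 0.7, -1.6]
tool_pos: [539.8, 132.0, 146.5]
force: [0.9, -0.6, 2.2]
tool_pos: [535.5, 135.4, 146.4]
force: [1.4, 0.3, 2.5]
tool_pos: [531.4, 138.5, 146.5]
force: [1.6, -0.4, 4.3]
tool_pos: [527.4, 141.5, 146.5]
force: [1.5, -0.1, 4.6]
tool_pos: [523.4, 144.4, 146.4]
force: [1.6, -1.4, 5.8]
tool_pos: [519.5, 147.3, 146.4]
force: [2.3, -0.3, 5.2]
tool_pos: [515.5, 150.3, 146.4]
force: [2.5, -0.8, 5.0]
```

```bash
python3 nudge.py '[0, 0, 0, 0, 0, 0, 0, 0, 0, 0, 0, 0, 0, 0, 0, 0, 0, 0, 0, 0, 0, 0, 0, 0, 0, 0, -30, 0, 0, 0, 0, 0, -40, 0, 0, 0, 0, 0, -40, 0, 0, 0, 0, 0, 0, 0, 0, 0]' 85|grep -E "tool|width"
python3 nudge.py '[-30, 0, 0, 0, 0, 0, -37, -7, 0, 0, 0, 0, -37, -7, 0, 0, 0, 0, -37, -7, 0, 0, 0, 0, -37, -7, 0, 0, 0, 0, 0, 0, 0, 0, 0, 0, 0, 0, 0, 0, 0, 0]' 40 |grep -E "tool|width"
python3 look.py 10
python3 - <<'E'
import cv2,numpy as np
s=cv2.imread("pics/scene10.png");t=cv2.imread("pics/top10.png")
a=cv2.resize(t[180:255,225:395],None,fx=4,fy=4,interpolation=cv2.INTER_CUBIC);b=cv2.resize(s[195:245,350:400],(300,300),interpolation=cv2.INTER_CUBIC)
c=cv2.resize(t[215:245,350:380],(300,300),interpolation=cv2.INTER_CUBIC)
o=np.zeros((300+300,680,3),np.uint8);o[:300]=a;o[300:,:300]=b;o[300:,300:600]=c
cv2.imwrite("pics/l10.png",o)
E
```

```text
tool_pos: [517.5, 152.3, 263.2]
grip_width: 84.9
tool_pos: [487.3, -31.7, 256.0]
grip_width: 40.3
top [252.8 201.2] 180 [555.7 206. ]
top [341.8 202.6] 165 [ 543.1 -134.7]
top [267.6 211.6] 177 [514.4 149.4]
top [252.  230.7] 190 [442.9 208.5]
top [343.6 228. ] 134 [ 445.7 -138.7]
scene [343.1 187.8] 70 [ 543.8 -139.4]
scene [355.8 203.8] 122 [ 446.8 -131. ]
scene [267.1 224. ] 130 [557.9 206.5]
scene [285.6 224.3] 162 [516.9 149.3]
scene [281.5 244.7] 175 [445.6 209. ]
```

View pics/l10.png

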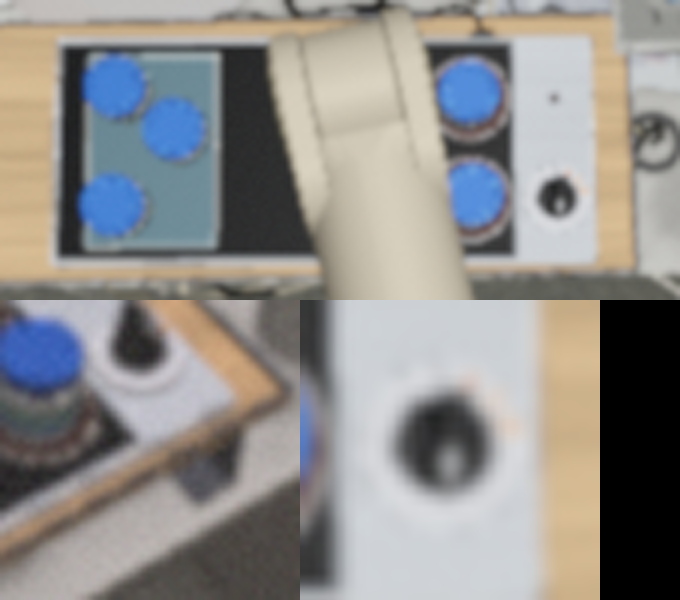

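Top view: A, E and B (left) lie within the cool end, and C and D are centred on their rings. The white dial disc is centred near (364,230) in the top image and near (372.5,203) in the scene image.

```bash
python3 - <<'E'
from h import *
np.set_printoptions(precision=1,suppress=True)
for z in (128,141,165): print(z,onz("top",(364.2,229.7),z),onz("scene",(372.5,203.3),z))
t=env.snapshot("top");s=env.snapshot("scene")
for n,im,(x0,y0,x1,y1) in(("top",t,(355,218,374,242)),("scene",s,(366,190,382,208))):
    g=cv2.cvtColor(im,cv2.COLOR_RGB2GRAY)[y0:y1,x0:x1].astype(float);w=np.clip(130-g,0,90);yy,xx=np.mgrid[y0:y1,x0:x1]
    c=((xx*w).sum()/w.sum(),(yy*w).sum()/w.sum()); ys,xs=np.where(w>40); print(n,c,xs.min()+x0,xs.max()+x0,ys.min()+y0,ys.max()+y0,onz(n,c,141),onz(n,c,155))
E
python3 nudge.py '[-37, -7, 0, 0, 0, -4.5, -37, -4, 0, 0, 0, -4.5, -37, -2, 0, 0, 0, -4.5, 0, 0, 0, 0, 0, -6.9, 0, 0, 0, 0, 0, -6.9, 0, 0, 0, 0, 0, -6.9, 0, 0, 0, 0, 0, -6.9, 0, 0, 0, 0, 0, -6.9]' |grep -E "tool|rot"
```

```text
128 [ 441.2 -223.4  128. ] [ 445.8 -220.4  128. ]
141 [ 440.4 -221.9  141. ] [ 438.  -212.7  141. ]
165 [ 438.9 -219.2  165. ] [ 423.6 -198.6  165. ]
top (np.float64(363.6831525207403), np.float64(228.3468410976388)) 360 367 225 232 [ 445.8 -220.1  141. ] [ 444.8 -218.5  155. ]
scene (np.float64(372.7757255936676), np.float64(200.75482037751166)) 369 376 196 205 [ 448.  -222.2  141. ] [ 439.5 -213.8  155. ]
tool_pos: [484.3, -137.1, 256.8]
ee_rot: [-180.0, 0.2, 138.7]
```

```bash
python3 nudge.py '[0, 0, 0, 0, 0, -6.9, 0, 0, 0, 0, 0, -6.9, 0, 0, 0, 0, 0, -6.9, 0, 0, 0, 0, 0, -6.9, 0, 0, 0, 0, 0, -6.9, 0, 0, 0, 0, 0, -6.9, 0, 0, 0, 0, 0, 0, 0, 0, 0, 0, 0, 0]' |grep -E "tool|rot"
python3 nudge.py '[0, 0, 0, 0, 0, 0, 0, 0, 0, 0, 0, 0]' |grep -E "tool|rot"
python3 st.py 444.5 -220 200
```

```text
tool_pos: [484.1, -137.5, 256.7]
ee_rot: [-179.9, 0.1, 179.5]
tool_pos: [483.8, -138.4, 256.7]
ee_rot: [-179.8, 0.1, 179.4]
[ 76.9  26.3 -84.6  92.6  26.4  85.2  79.9] grip [ 483.8 -138.3  275.7] rot [-179.8    0.1  179.4] F [ 0.  -0.4  0.5]
tool delta [ 38.6 -81.9  75.9]
jar z [-1.   0.   0.3] up in tool [  -0.1   -0.3 -100. ] fix rotvec(tool) [-0.  55.2 -0.1]
```

```bash
python3 nudge.py '[13, -27, 0, 0, 0, 0, 13, -27, 0, 0, 0, 0, 13, -28, 0, 0, 0, -0.6, 0, 0, 30, 0, 0, 0, 0, 0, 0, 0, 0, 0, 0, 0, 0, 0, 0, 0, 0, 0, 0, 0, 0, 0]' |grep -E "tool|rot"
python3 st.py 444.5 -220.5 167|head -3
```

```text
tool_pos: [444.7, -219.5, 227.9]
ee_rot: [-179.8, 0.1, -179.8]
[ 88.   25.9 -83.8  96.5  26.2  81.3  91. ] grip [ 444.6 -219.5  246.9] rot [-179.8    0.1 -179.8] F [ 0.8 -0.9  0.6]
tool delta [ 0.3 -0.8 79.9]
jar z [-1.  -0.   0.3] up in tool [  -0.2   -0.3 -100. ] fix rotvec(tool) [-0.  55.2 -0.1]
```

```bash
python3 nudge.py '[0, -1, 40, 0, 0, 0, 0, 0, 30, 0, 0, 0, 0, 0, 8, 0, 0, 0, 0, 0, 0, 0, 0, 0, 0, 0, 0, 0, 0, 0]' |grep -E "tool|rot|force: "
python3 look.py 11
python3 nudge.py '[0, 0, 0, 0, 0, 0, 0, 0, 0, 0, 0, 0, 0, 0, 0, 0, 0, 0, 0, 0, 0, 0, 0, 0, 0, 0, 0, 0, 0, 0]' 5 25
```

```text
tool_pos: [445.3, -221.1, 150.6]
ee_rot: [-179.8, 0.2, -179.8]
force: [0.8, 1.0, 1.0]
grasp_force: 0.0
top [252.8 201.2] 181 [555.7 206. ]
top [341.7 202.7] 165 [ 542.7 -134.3]
top [267.6 211.6] 176 [514.4 149.4]
top [252.  230.6] 191 [443.3 208.5]
top [342.6 227.9] 157 [ 446.2 -134.9]
scene [341.  188.3] 115 [ 546.4 -130.8]
scene [355.8 203.8] 121 [ 446.8 -131. ]
scene [267.2 224.2] 132 [556.9 206.7]
scene [285.6 224.4] 162 [516.5 149.5]
scene [281.5 244.6] 175 [446.  208.8]
t: 47.3
tool_pos: [444.9, -219.5, 150.2]
ee_rot: [-180.0, 0.1, -179.8]
force: [-2.5, 8.9, 8.5]
grip_width: 13.3
grasp_force: 27.7
```

```bash
python3 nudge.py '[0, 2, -1.5, 0, 0, 0, 0, 0, 0, 0, 0, 6.5, 0, 0, 0, 0, 0, 6.5, 0, 0, 0, 0, 0, 6.5, 0, 0, 0, 0, 0, 6.5, 0, 0, 0, 0, 0, 0]' 
python3 st.py|head -2
python3 nudge.py '[0, 0, 0, 0, 0, 6.5, 0, 0, 0, 0, 0, 6.5, 0, 0, 0, 0, 0, 6.5, 0, 0, 0, 0, 0, 6.5, 0, 0, 0, 0, 0, 0, 0, 0, 0, 0, 0, 0]' 
python3 st.py|head -2
```

```text
t: 47.8
tool_pos: [444.5, -219.7, 150.5]
ee_rot: [-179.9, 0.2, 153.8]
force: [4.5, 1.3, -8.6]
grip_width: 13.4
grasp_force: 25.6
[ 81.8  25.1 -73.1 103.   25.5  71.   65.4] grip [ 444.4 -219.7  169.5] rot [-179.9    0.2  153.8] F [ 4.5  1.3 -8.6]
jar z [-0.9  0.4  0.3] up in tool [  -0.4   -0.2 -100. ] fix rotvec(tool) [ 0.  55.2 -0.1]
t: 48.3
tool_pos: [444.2, -220.0, 150.5]
ee_rot: [-180.0, 0.2, 128.5]
force: [2.1, -0.9, -4.5]
grip_width: 13.7
grasp_force: 26.0
[ 78.5  21.7 -67.3 103.1  21.5  69.5  43.4] grip [ 444.2 -220.   169.5] rot [-180.     0.2  128.5] F [ 2.1 -0.9 -4.5]
jar z [-0.6  0.8  0.3] up in tool [  -0.4   -0.1 -100. ] fix rotvec(tool) [ 0.  55.2 -0. ]
```

```bash
python3 nudge.py '[0, 0, 0, 0, 0, 6.5, 0, 0, 0, 0, 0, 6.5, 0, 0, 0, 0, 0, 6.5, 0, 0, 0, 0, 0, 4, 0, 0, 0, 0, 0, 1, 0, 0, 0, 0, 0, 0, 0, 0, 0, 0, 0, 0]' 
python3 -c "
from plant import env;print(env.get_obs()['ft_torque'])"
```

```text
t: 48.88
tool_pos: [443.9, -220.2, 150.4]
ee_rot: [-180.0, 0.2, 103.9]
force: [-1.8, -3.0, 0.0]
grip_width: 13.6
grasp_force: 27.3
[-0.4736721   0.45742555  0.39861235]
```

```bash
python3 nudge.py '[0, 0, 0, 0, 0, 0, 0, 0, 0, 0, 0, 0, 0, 0, 0, 0, 0, 0, 0, 0, 0, 0, 0, 0, 0, 0, -30, 0, 0, 0, 0, 0, -40, 0, 0, 0, 0, 0, -40, 0, 0, 0, 0, 0, -20, 0, 0, 0]' 40
python3 nudge.py '[0, 0, 0, 0, 0, 0, 0, 0, 0, 0, 0, 0, 0, 0, 0, 0, 0, 0, 0, 0, 0, 0, 0, 0, 0, 0, 0, 0, 0, 0, 0, 0, 0, 0, 0, 0]' | head -2
python3 look.py 12
python3 - <<'E'
import cv2,numpy as np
s=cv2.imread("pics/scene12.png");t=cv2.imread("pics/top12.png")
a=cv2.resize(t[175:260,225:395],None,fx=3.5,fy=3.5,interpolation=cv2.INTER_CUBIC);b=cv2.resize(s[170:270,240:410],None,fx=3,fy=3,interpolation=cv2.INTER_CUBIC)
o=np.zeros((600,600,3),np.uint8);o[:297,:595]=a[:297,:595];o[300:,:510]=b[:300]
cv2.imwrite("pics/l12.png",o)
E
```

```text
t: 49.55
tool_pos: [445.4, -219.1, 284.8]
ee_rot: [179.8, 0.3, 103.7]
force: [0.9, 0.2, 0.1]
grip_width: 40.2
grasp_force: 0.0
t: 50.05
tool_pos: [443.6, -219.4, 279.5]
top [252.8 201.2] 181 [555.7 206. ]
top [341.8 202.7] 166 [ 542.7 -134.7]
top [267.6 211.6] 176 [514.4 149.4]
top [252.  230.7] 190 [442.9 208.5]
top [342.6 228. ] 157 [ 445.8 -134.9]
scene [341.  188.2] 116 [ 546.9 -131.1]
scene [355.8 203.8] 121 [ 446.8 -131. ]
scene [267.2 224.1] 132 [557.3 206.5]
scene [285.5 224.4] 162 [516.7 149.8]
scene [281.6 244.5] 177 [446.2 208.3]
```

View pics/l12.png

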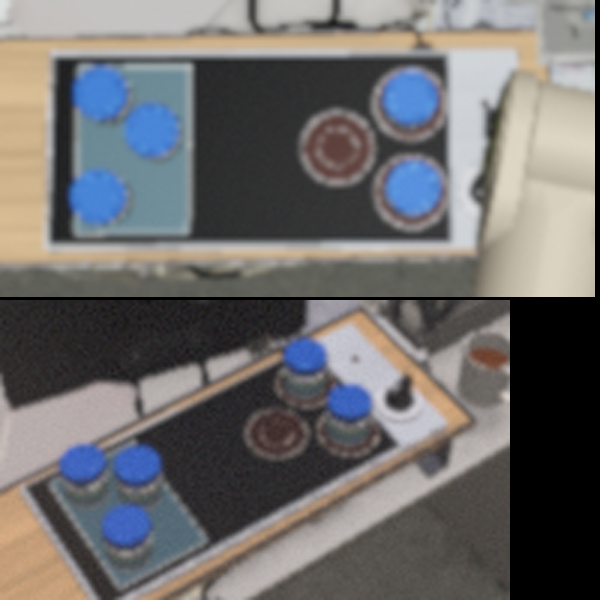

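All five jars are in place: three used-up ones inside the cool end and two full ones centred on rings. The dial is at its stop and the gripper is clear, so I'm handing in.

```bash
python3 -c "
from plant import env;print(env.sign_off())"
```

```text
the job is handed in; nothing more can be done
None
```

I handed the job in (no verdict shown): by camera, the two full jars are centred on rings 1 and 2, the three used-up jars (including the one stood upright) are inside the cool end, and the dial is clockwise to its stop, though jars hung a millimetre or two off the glass at times while I felt their weight.

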